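Load, clamp and start the sample shaker

ROBOT

A 7-joint arm with a two-finger parallel gripper is mounted at the origin on the work surface. World frame = base frame: x ahead of the robot, y to its left, z up, the work surface at z = 0. Lengths are in m, angles in rad, forces in N, time in s.
With the tool pointing down it reaches from about 0.35 to 0.9 m from the base axis. Payload 7.2 kg.
Tool frame: the origin (TCP) lies at the very end of the fingers, on their centre line; the grasp point (between the pads) lies 19 mm behind it (pinch_z is the distance from the TCP to the grasp point, in m); z points along the fingers, y is the direction in which the jaws open and shut (so a half turn about z gives the same grasp; the last joint's range is limited). The gripper opens to 85 mm and grips with 20 to 120 N. Pads are 22 mm wide; open, the fingers measure 114 mm over their backs; the gripper's body (76 mm by 85 mm) begins 54 mm behind the grasp point. The pads swing forward as they close: fully open they stand 13 mm farther back than shut.
Start: joints at [-1.329, 0.411, -0.013, 1.596, 0.006, 1.134, -0.082], TCP at [0.191, 0.595, 0.231] pointing down, gripper open.
Joint ranges: [-2.95, 2.95], [-0.29, 1.99], [-1.47, 1.44], [0.14, 2.54], [-1.03, 4.17], [0.13, 1.85], [-2.86, 2.86]. Speed limits (rad/s): [2.39, 2.39, 3.01, 3.01, 3.14, 3.14, 3.14].

INTERFACE

Orientations are given as [roll, pitch, yaw] about the fixed x, y, z axes, in that order (R = Rz(yaw) Ry(pitch) Rx(roll)).
In Python, from bench import state, read_camera, sign_off, cut_out, pinch_z gives the robot as it stands. The module is installed in compiled form; this text tells all that it offers.
- The arm moves only by the tool servo_tool, never from a script. Its arguments are lists of equal length, an entry for each row: "twist": the turn, a rotation vector about the tool's x, y, z in degrees, a list of three; "xyz": the shift along the tool's x, y, z in m, a list of three; "fingers": the finger opening in m, from 0 to 0.0854. A call has 1 to 12 rows; each row shifts and turns the commanded pose from where the row before left it, along the tool's axes as they then stand; what a row does not reach is not made up. A row lasts 1/12 s, in which the tool goes at most 41.7 mm and 7.16 degrees, less where a joint would pass 70% of its speed; a pose out of reach is approached as far as the arm can. A call with a gripper value outside its range is refused whole. The fingers move at their own pace and stop on an object; the grip force is fixed at half the most. Time passes only in rows, so rows that do not move let the fingers close. It gives the time, the measured TCP pose, the force and the opening at its end, in the units of the state.
- state(): the state, without advancing time (a new reading comes with each control period).
- read_camera(name): name is "scene" or "top" or "wrist"; returns a dict with "frame" (384x512x3 uint8, blue, green, red), "depth" (384x512 float32, m along the optical axis (not along the pixel's ray), 0 where there is no reading), "fov_y" (degrees; the focal length in pixels is half the picture's height over the tangent of half this angle, whatever the lens; pixels are square), "cx", "cy" (the principal point, pixels), "dist_coeffs" ([k1, k2, p1, p2, k3] as OpenCV has them; the pictures are not rectified), "origin" and "attitude" of the camera in the world. Camera axes: x right, y down, z forward; pixel columns grow to the right and rows downward; lengths in m; the calibration is good to about 2 mm. A picture is of the moment at which its call begins.
- sign_off(): hands the job in, once; it reports no verdict.
Trained networks look in the newest picture that a camera, given by its name, has taken for a name from the list of things; names that differ only in an ending like _2 or _b are one class to them, and where a whole thing is asked for, a point or a joint stands for the part that bears it (a point fixed in the world has none). Each returns a list of dicts, best first, with "conf" (0 to 1); they miss things now and then, are a little off and sometimes report something else, mostly with a low value. They report only what shows in the picture. A call takes as long as a camera call. They do not tell look-alikes from the thing itself.
- cut_out(camera, target): "mask" (384x512 bool, what is visible of it) and "centre" ([column, row] in pixels, amid what is visible of it).
The state is a dict: "t": time; "joints": joint angles; "joint_vel": joint speeds; "joint_efforts": joint torques, N m; "ee_pos": TCP position; "ee_rot": TCP orientation; "force": force on the tool from outside, world axes, zero at the start; "ft_torque": the same for the moment, N m; "gripper_width": finger opening in m.
Only numpy, scipy, OpenCV 4.12 (cv2) and the standard library are available. Lean on these libraries where they do the work, as an engineer would, in place of code of your own. Each camera call takes 0.05 s, during which the arm holds its last target.

TASK

Load every white sample bottle on the bench onto the shaker's platform: stand them upright in one tight row along the back rail, beginning in the far left corner, each pushed flush against the rail and against the bottle before it, labels facing the front (the key console). Then push the clamp bar up against the row, set the speed dial to 4 and, with the bar closed, press power, program, the two-dot memory key and start, in that order, each fully down and released before the next. Do not press the one-dot memory key, do not press start while the bar is open, and leave the amber bottle, the beaker and the tip box where they are.

Things in the scene. Friction and masses are not known exactly. Their poses are not given: they have to be found in the camera images.
- corner (a point): Far left inner corner of the shaker's platform (seen from the robot), on its surface, 75 mm above the bench. x points away from the robot, y left, z up. The platform covers x -146..0, y -262..0 mm inside four rims 6 mm thick, 20 mm high; the back rail is the rim at x = 0. The light grey shaker (240 x 290 mm) is fixed; its console in front (x -236..-156 mm) is 55 mm above the bench.
- clamp_bar (a joint): Travel (m) of the clamp bar: 258 mm long (y), 30 mm deep, top 23 mm above the platform, sliding along x between the side rims. 0 = open, at the front rim; at q its bottle-side face is 116 mm - q before the back rail, so it meets a row of bottles touching the rail at 0.060 (limit 0.075). About 4 N moves it; it stays where left. Starts in 0..0.03.
- clamp_knob (a point): Centre of the upright black knob on the clamp bar, 20 mm in diameter, 34 mm tall, its top 60 mm above the platform; half-way along the bar, 20 mm before the bar's bottle-side face. Axes as the corner's.
- speed_dial (a joint): Speed dial, rad, growing clockwise seen from above: 0.5 per mark of its scale, marks 0 to 8 (0 to 4.0 rad); mark 4 (2.0 rad) is the longest line, straight away from the robot (+x of the corner), where its white pointer then points. Stiff (about 0.06 N m), no spring: stays where it is left. Starts between marks 0 and 2.4.
- speed_dial_grip (a point): On the speed dial's upright axis, half-way up its round dark fluted knob: 37 mm in diameter, 24 mm tall, standing on the left end of the console (55 mm above the bench), 64 mm left of the nearest key. This point is 13 mm above the console; it turns with the knob.
- key_power_top (a point): Power key: round, 24 mm, marked with a broken ring and bar; the leftmost key, seen from the robot. Dark grey cap on the console, in a row of five 40 to 42 mm apart; this point is the middle of its top, 8 mm above the console, 40 mm left of the shaker's middle line. Axes as the corner's.
- key_power (a joint): How far this key is down, in m: 0 = up, 0.005 = fully down. A spring brings it back up; about 5 N holds it fully down.
- key_program_top (a point): Program key: 24 x 22 mm, marked with three short parallel lines; second from the left, seen from the robot. Dark grey cap on the console, in a row of five 40 to 42 mm apart; this point is the middle of its top, 8 mm above the console, on the shaker's middle line. Axes as the corner's.
- key_program (a joint): How far this key is down, in m: 0 = up, 0.005 = fully down. A spring brings it back up; about 5 N holds it fully down.
- key_mem1_top (a point): One-dot memory key: 24 x 22 mm, marked with one dot; third from the left, seen from the robot. Dark grey cap on the console, in a row of five 40 to 42 mm apart; this point is the middle of its top, 8 mm above the console, 40 mm right of the shaker's middle line. Axes as the corner's.
- key_mem1 (a joint): How far this key is down, in m: 0 = up, 0.005 = fully down. A spring brings it back up; about 5 N holds it fully down.
- key_mem2_top (a point): Two-dot memory key: 24 x 22 mm, marked with two dots; fourth from the left, seen from the robot. Dark grey cap on the console, in a row of five 40 to 42 mm apart; this point is the middle of its top, 8 mm above the console, 80 mm right of the shaker's middle line. Axes as the corner's.
- key_mem2 (a joint): How far this key is down, in m: 0 = up, 0.005 = fully down. A spring brings it back up; about 5 N holds it fully down.
- key_start_top (a point): Start key: the wide one, 24 x 34 mm, marked with a triangle; the rightmost key, seen from the robot. Dark grey cap on the console, in a row of five 40 to 42 mm apart; this point is the middle of its top, 8 mm above the console, 122 mm right of the shaker's middle line. Axes as the corner's.
- key_start (a joint): How far this key is down, in m: 0 = up, 0.005 = fully down. A spring brings it back up; about 5 N holds it fully down.
- bottle1_centre (a point): Centre (39 mm above the base) of a closed white sample bottle: body 56 mm deep (x), 40 mm wide (y), 64 mm high, round cap 34 mm in diameter and 14 mm high above, 78 mm in all; 0.1 to 0.21 kg. The paper label is on its -x face: x points from label to back, z up. Four to six such bottles, all alike; absent ones read None.
- bottle2_centre (a point): Centre (39 mm above the base) of a closed white sample bottle: body 56 mm deep (x), 40 mm wide (y), 64 mm high, round cap 34 mm in diameter and 14 mm high above, 78 mm in all; 0.1 to 0.21 kg. The paper label is on its -x face: x points from label to back, z up. Four to six such bottles, all alike; absent ones read None.
- bottle3_centre (a point): Centre (39 mm above the base) of a closed white sample bottle: body 56 mm deep (x), 40 mm wide (y), 64 mm high, round cap 34 mm in diameter and 14 mm high above, 78 mm in all; 0.1 to 0.21 kg. The paper label is on its -x face: x points from label to back, z up. Four to six such bottles, all alike; absent ones read None.
- bottle4_centre (a point): Centre (39 mm above the base) of a closed white sample bottle: body 56 mm deep (x), 40 mm wide (y), 64 mm high, round cap 34 mm in diameter and 14 mm high above, 78 mm in all; 0.1 to 0.21 kg. The paper label is on its -x face: x points from label to back, z up. Four to six such bottles, all alike; absent ones read None.
- bottle5_centre (a point): Centre (39 mm above the base) of a closed white sample bottle: body 56 mm deep (x), 40 mm wide (y), 64 mm high, round cap 34 mm in diameter and 14 mm high above, 78 mm in all; 0.1 to 0.21 kg. The paper label is on its -x face: x points from label to back, z up. Four to six such bottles, all alike; absent ones read None.
- bottle6_centre (a point): Centre (39 mm above the base) of a closed white sample bottle: body 56 mm deep (x), 40 mm wide (y), 64 mm high, round cap 34 mm in diameter and 14 mm high above, 78 mm in all; 0.1 to 0.21 kg. The paper label is on its -x face: x points from label to back, z up. Four to six such bottles, all alike; absent ones read None.
- reagent_centre (a point): Bystander: middle of an amber reagent bottle 72 mm in diameter and 140 mm tall. Leave it alone.
- beaker_centre (a point): Bystander: middle of a glass beaker 72 mm in diameter and 85 mm tall. Leave it alone.
- tip_box_centre (a point): Bystander: middle of a pipette-tip box 82 x 122 mm, 63 mm tall. Leave it alone.
Mind the look-alikes: they are no part of the job. What is shaped like the part that bears bottle1_centre but green or yellow is not meant. Leave any pink look-alike of the part that bears bottle4_centre alone.

How it is judged:
By the outcome, as a careful person would: the job done as asked, in the order asked, and still so for the second after the job is handed in, with the robot touching nothing.
Of bottle1, bottle2, bottle3, bottle4, bottle5, bottle6 only 4 to 6 are there at a start; the rules pass over those that are not, and their reading is None.
At some moment in a run one of bottle1, bottle2, bottle3, bottle4, bottle5, bottle6 may be knocked a few centimetres aside while the robot is not near it.
It also fails if it takes over 210 s, if anything falls off the work surface, if the arm or the gripper's body presses on something with over 40 N, if the wrist force passes 120 N, or if a joint passes its speed limit or range.

## Working session

There is one attempt and no reset: what is moved stays moved. The work goes in short steps, Python scripts to look and compute and a tool call to move; the robot and the scene stay as the last step left them, time stands still between calls to the robot, and variables do not carry over. Pictures are saved under pics/ and viewed, and the job is handed in when it is done.

Besides the shell and the picture viewer there is one more tool, called after ">>>" as a command line: name --argument value ..., lists and objects as JSON in quotes. servo_tool: Moves the arm, as the interface text tells. Its arguments: {"type":"object","properties":{"twist":{"type":"array","items":{"type":"array","items":{"type":"number"}}},"xyz":{"type":"array","items":{"type":"array","items":{"type":"number"}}},"fingers":{"type":"array","items":{"type":"number"}}},"required":["twist","xyz","fingers"]}

```bash
mkdir -p pics
cat > h.py <<'E'
import numpy as np, cv2
from bench import *
from scipy.spatial.transform import Rotation as R
def cam(n,save=None):
    c=read_camera(n)
    if save: cv2.imwrite('pics/'+save+'.png',c['frame'])
    return c
def att(c):
    a=np.array(c['attitude'])
    return a if a.shape==(3,3) else (R.from_euler('xyz',a).as_matrix() if a.size==3 else None)
def cloud(c):
    h,w=c['depth'].shape
    f=h/2/np.tan(np.radians(c['fov_y'])/2)
    K=np.array([[f,0,c['cx']],[0,f,c['cy']],[0,0,1]])
    u,v=np.meshgrid(np.arange(w),np.arange(h))
    p=np.stack([u.ravel(),v.ravel()],1).astype(np.float64)[:,None]
    n=cv2.undistortPoints(p,K,np.array(c['dist_coeffs'],float)).reshape(h,w,2)
    d=c['depth']
    P=np.dstack([n[...,0]*d,n[...,1]*d,d])
    W=P@att(c).T+np.array(c['origin'])
    W[d<=0]=np.nan
    return W
def pix(c,X):
    f=384/2/np.tan(np.radians(c['fov_y'])/2)
    K=np.array([[f,0,c['cx']],[0,f,c['cy']],[0,0,1]])
    p=(np.array(X,float).reshape(-1,3)-np.array(c['origin']))@att(c)
    return cv2.projectPoints(p,np.zeros(3),np.zeros(3),K,np.array(c['dist_coeffs'],float))[0].reshape(-1,2)
E
python3 - <<'E'
from h import *
print(state(),pinch_z)
for n in ['scene','top','wrist']:
    c=cam(n,n+'0'); print(n,{k:c[k] for k in c if k not in('frame','depth')})
E
```

```text
{'t': 0.0, 'joints': array([-1.32922709,  0.41191949, -0.01267859,  1.59706365,  0.0055877 ,
        1.13430072, -0.08220569]), 'joint_vel': array([ 1.22233376e-03, -1.40716530e-04,  9.73904036e-04,  4.54448153e-04,
       -9.08121199e-05, -1.66337570e-05, -5.53838374e-04]), 'joint_efforts': array([ 5.75733202e-05, -6.00612259e+01,  6.81510419e-01, -2.99428886e+01,
        1.35742739e-02,  1.01408412e-02,  3.81071516e-05]), 'ee_pos': array([0.19042537, 0.59475146, 0.23043302]), 'ee_rot': array([-3.13994124e+00,  1.19871849e-04,  2.83180671e+00]), 'force': array([ 0.20933528, -0.09308249,  0.01616133]), 'ft_torque': array([-0.01955809, -0.03895864, -0.01031688]), 'gripper_width': 0.08511652676529789} 0.0187
scene {'fov_y': 49.8351718713332, 'cx': 248.16173189936384, 'cy': 187.8053504383831, 'dist_coeffs': array([0.05167509, 0.        , 0.        , 0.        , 0.        ]), 'origin': array([1.17400117, 0.29710318, 1.10673093]), 'attitude': array([-2.5060909 , -0.00807888,  2.08686223])}
top {'fov_y': 56.15022295893991, 'cx': 259.1046861929471, 'cy': 190.26142533069117, 'dist_coeffs': array([-0.00427421,  0.        ,  0.        ,  0.        ,  0.        ]), 'origin': array([ 0.42946872, -0.075512  ,  1.12577825]), 'attitude': array([-3.06732474, -0.00547882, -1.56732544])}
wrist {'fov_y': 60.25878703163511, 'cx': 259.2855409262376, 'cy': 191.24660889087795, 'dist_coeffs': array([-0.01611796,  0.        ,  0.        ,  0.        ,  0.        ]), 'origin': array([0.11307139, 0.6204429 , 0.37211919]), 'attitude': array([2.81315782, 0.00311788, 1.26071028])}
```

View pics/scene0.png

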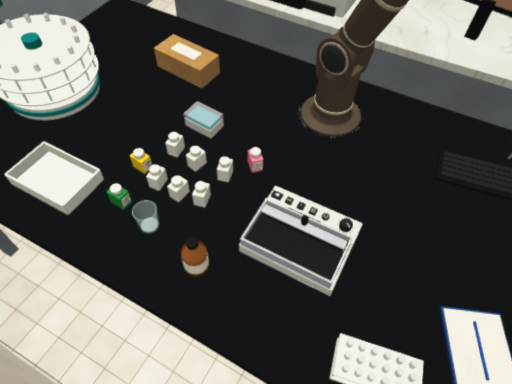

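View pics/top0.png

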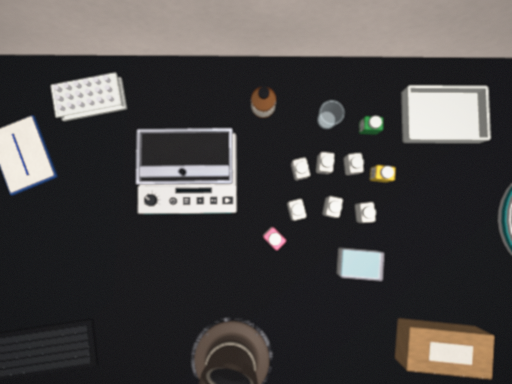

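View pics/wrist0.png

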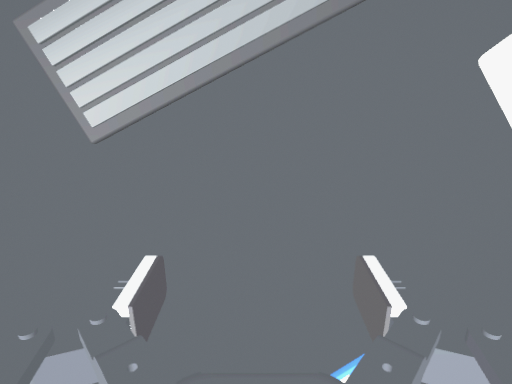

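Top picture: the shaker is around (187,170), with the dial at (151,200) and keys at (173–228,200). Six white bottles sit at (301,168), (327,161), (355,163), (297,209), (333,207) and (366,212). The green, yellow and pink ones are look-alikes.

Run:
```python
from h import *
c=cam('top');W=cloud(c)
big=cv2.resize(c['frame'][100:280,120:420],None,fx=2.6,fy=2.6,interpolation=cv2.INTER_CUBIC);cv2.imwrite('pics/topz.png',big)
for i in range(1,7):
    for d in cut_out('top',f'bottle{i}_centre')[:8]:
        m=d['mask'];P=W[m];P=P[~np.isnan(P[:,0])]
        t=P[P[:,2]>np.percentile(P[:,2],95)-.008]
        print(i,round(d['conf'],2),np.round(d['centre']),m.sum(),np.round(np.nanmedian(t,0),4)if len(t) else None,c['frame'][m].mean(0).round())
    break
for k in ['clamp_knob','speed_dial','key_power','key_program','key_mem1','key_mem2','key_start','reagent_centre','beaker_centre','tip_box_centre']:
    for d in cut_out('top',k)[:2]:
        m=d['mask'];P=W[m];P=P[~np.isnan(P[:,0])]
        print(k,round(d['conf'],2),np.round(d['centre'],1),m.sum(),np.round(np.median(P,0),4),P.min(0).round(3),P.max(0).round(3))
s=W[115:220,128:245]
m=(s[...,2]>.02)
np.save('W.npy',W)
for z in (.035,.055,.075,.095):
    q=s[abs(s[...,2]-z)<.006]; print(z,len(q),q.min(0).round(4),q.max(0).round(4),np.median(q[:,2]))
```

```text
1 0.88 [325. 162.] 328 [ 0.5945 -0.2829  0.0785] [194. 199. 202.]
1 0.78 [384. 177.] 364 [ 0.5625 -0.4576  0.0782] [123. 178. 193.]
1 0.7 [371. 125.] 336 [ 0.7119 -0.426   0.0785] [121. 152. 118.]
1 0.21 [264. 102.] 601 [ 0.7784 -0.0934  0.1405] [ 60.  81. 109.]
clamp_knob 0.77 [187.2 170.7] 1046 [0.5605 0.1287 0.0983] [0.545 0.006 0.07 ] [0.585 0.267 0.14 ]
speed_dial 0.53 [152.2 201.5] 135 [0.4777 0.2359 0.0796] [0.46  0.219 0.059] [0.495 0.254 0.085]
key_program 0.54 [185.6 197.7] 64 [0.4787 0.1318 0.0637] [0.467 0.123 0.059] [0.488 0.144 0.07 ]
key_mem1 0.37 [202.6 202.7] 47 [0.4762 0.0933 0.0635] [0.467 0.084 0.06 ] [0.488 0.102 0.068]
key_mem2 0.37 [202.6 202.7] 47 [0.4762 0.0933 0.0635] [0.467 0.084 0.06 ] [0.488 0.102 0.068]
key_start 0.71 [302.8 169.3] 299 [ 0.5732 -0.2036  0.0614] [ 0.545 -0.239 -0.001] [ 0.616 -0.182  0.083]
key_start 0.65 [331.4 113.1] 558 [ 0.7484 -0.3019  0.0432] [ 0.703 -0.352 -0.004] [ 0.782 -0.259  0.089]
reagent_centre 0.69 [262.7 104.6] 624 [ 0.7637 -0.0923  0.0974] [ 0.742 -0.131 -0.003] [ 0.843 -0.058  0.144]
beaker_centre 0.89 [329.  114.8] 560 [ 0.7484 -0.3009  0.0443] [ 0.703 -0.332 -0.002] [ 0.801 -0.259  0.089]
beaker_centre 0.51 [363.1 211.4] 325 [ 0.4425 -0.3929  0.0606] [ 0.415 -0.422 -0.005] [ 0.472 -0.38   0.082]
tip_box_centre 0.62 [357.6 264.7] 1305 [ 0.2935 -0.3789  0.0626] [ 0.247 -0.445 -0.002] [ 0.336 -0.32   0.069]
0.035 47 [ 0.4404 -0.0118  0.0291] [0.5639 0.2528 0.0409] 0.035663975271235104
0.055 2415 [ 0.4402 -0.01    0.049 ] [0.6768 0.2792 0.061 ] 0.05546479135601312
0.075 3490 [ 0.4604 -0.0017  0.0691] [0.683  0.2688 0.081 ] 0.07583874363254972
0.095 1555 [ 0.5254 -0.0026  0.089 ] [0.6851 0.2742 0.101 ] 0.09694993735494872
```

Run:
```python
from h import *
c=cam('scene','scene1')
big=cv2.resize(c['frame'][110:300,100:380],None,fx=2.8,fy=2.8,interpolation=cv2.INTER_CUBIC);cv2.imwrite('pics/scz.png',big)
```

```text
(no output)
```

View pics/topz.png

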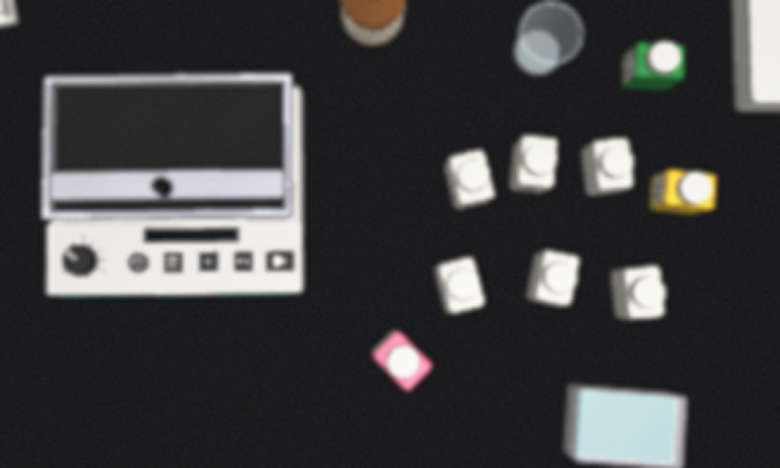

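View pics/scz.png

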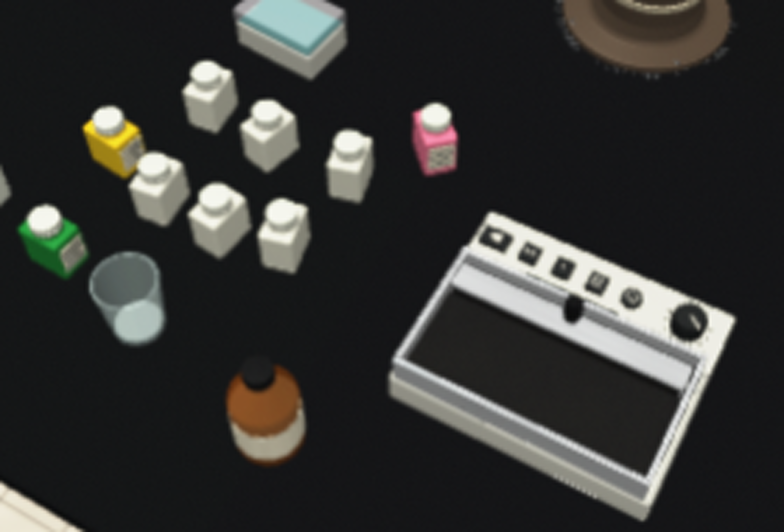

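```bash
cat >> h.py <<'E'
def wrap(a): return (a+np.pi)%(2*np.pi)-np.pi
def plan(tgt,yaw,n,start=None,syaw=None):
    """constant tool-frame row taking (start,syaw) to (tgt,yaw) in n rows; tool pointing down"""
    s=state()
    if start is None: start=s['ee_pos']; 
    if syaw is None: syaw=s['ee_rot'][2]
    dy=wrap(yaw-syaw)
    def Rt(y): return np.array([[np.cos(y),np.sin(y),0],[np.sin(y),-np.cos(y),0],[0,0,-1]])
    A=sum(Rt(syaw+dy*k/n) for k in range(n))
    v=np.linalg.solve(A,np.array(tgt)-start)
    print('n',n,'xyz',v.round(4),'twist z deg/row',round(-np.degrees(dy)/n,3),'len',np.linalg.norm(v).round(4))
E
python3 -c "
from h import *
plan([.56,.10,.30],np.pi/2,24)"
```

```text
n 24 xyz [-0.0275 -0.0004 -0.0029] twist z deg/row 3.01 len 0.0277
```

>>> servo_tool --twist '[[0, 0, 3], [0, 0, 3], [0, 0, 3], [0, 0, 3], [0, 0, 3], [0, 0, 3], [0, 0, 3], [0, 0, 3], [0, 0, 3], [0, 0, 3], [0, 0, 3], [0, 0, 3]]' --xyz '[[-0.0275, 0, -0.003], [-0.0275, 0, -0.003], [-0.0275, 0, -0.003], [-0.0275, 0, -0.003], [-0.0275, 0, -0.003], [-0.0275, 0, -0.003], [-0.0275, 0, -0.003], [-0.0275, 0, -0.003], [-0.0275, 0, -0.003], [-0.0275, 0, -0.003], [-0.0275, 0, -0.003], [-0.0275, 0, -0.003]]' --fingers '[0.085, 0.085, 0.085, 0.085, 0.085, 0.085, 0.085, 0.085, 0.085, 0.085, 0.085, 0.085]'

```text
t: 1.8
ee_pos: [0.4598, 0.4116, 0.2675]
ee_rot: [3.141, -0.0, 2.201]
force: [1.6, 0.1, -0.9]
gripper_width: 0.0849
```

>>> servo_tool --twist '[[0, 0, 3], [0, 0, 3], [0, 0, 3], [0, 0, 3], [0, 0, 3], [0, 0, 3], [0, 0, 3], [0, 0, 3], [0, 0, 3], [0, 0, 3], [0, 0, 3], [0, 0, 3]]' --xyz '[[-0.0275, 0, -0.003], [-0.0275, 0, -0.003], [-0.0275, 0, -0.003], [-0.0275, 0, -0.003], [-0.0275, 0, -0.003], [-0.0275, 0, -0.003], [-0.0275, 0, -0.003], [-0.0275, 0, -0.003], [-0.0275, 0, -0.003], [-0.0275, 0, -0.003], [-0.0275, 0, -0.003], [-0.0275, 0, -0.003]]' --fingers '[0.085, 0.085, 0.085, 0.085, 0.085, 0.085, 0.085, 0.085, 0.085, 0.085, 0.085, 0.085]'

```text
t: 2.8
ee_pos: [0.5688, 0.1057, 0.3035]
ee_rot: [3.141, -0.0, 1.573]
force: [-0.5, -0.5, -0.4]
gripper_width: 0.0844
```

Run:
```python
from h import *
s=state();print(s['ee_pos'],s['ee_rot'],s['joints'].round(2),s['t'])
c=cam('wrist','w1')
print(c['origin'],c['attitude'])
W=cloud(c);np.save('W1.npy',W)
```

```text
[0.56876904 0.10570311 0.30348354] [ 3.14131756e+00 -9.50305007e-05  1.57263614e+00] [-0.63  0.29  0.47  1.64 -0.14  1.25 -0.13] 2.8
[0.57002763 0.18865258 0.44511017] [ 2.81253453e+00 -8.10654640e-04  1.48480540e-03]
```

View pics/w1.png

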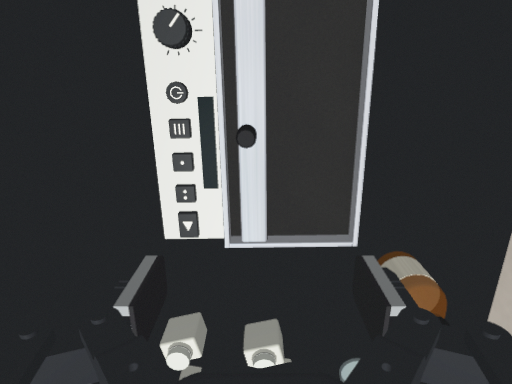

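The wrist picture shows the dial at (172,27), power at (177,92), program (180,128), mem1 (182,161), mem2 (186,193), start (188,224) and the knob at (246,136). The back rail is the line near x=365.

Run:
```python
from h import *
W=np.load('W1.npy')
for n,(u,v) in dict(dial=(172,27),power=(177,92),prog=(180,128),m1=(182,161),m2=(186,193),start=(188,224),knob=(246,136)).items():
    p=W[v-2:v+3,u-2:u+3].reshape(-1,3);print(n,np.nanmedian(p,0).round(4))
# keys via blobs
# rails: rows of height along lines
for v in (60,120,180,220):
    r=W[v,210:385]; print(v,' '.join(f'{u+210}:{a[0]:.3f},{a[2]:.3f}' for u,a in enumerate(r) if (u>140 and u%1==0 and u<165)))
    z=r[:,2]; i=np.where((z>.088)&(r[:,0]>.6))[0]; print(' back rail top x',r[i,0].min().round(4),r[i,0].max().round(4),'y',np.median(r[i,1]).round(3), z[i].mean())
for u in (280,300,320,340):
    r=W[:,u]; i=np.where((r[:,2]>.088)&(np.arange(384)>200)&(np.arange(384)<255))[0]; print('right rail',u,r[i,1].min().round(4),r[i,1].max().round(4),np.median(r[i,0]).round(3))
# platform z
print(np.nanmedian(W[100:200,290:340,2]))
r=W[100:220:10,230:275]
for v in (100,180):
    q=W[v,225:275]; print([f'{a[0]:.3f},{a[2]:.3f}' for a in q[::2]])
```

```text
dial [0.4826 0.2379 0.0785]
power [0.4789 0.1744 0.0623]
prog [0.4793 0.1345 0.0621]
m1 [0.4787 0.0959 0.0626]
m2 [0.4808 0.0556 0.0621]
start [0.4805 0.0143 0.0627]
knob [0.5579 0.1372 0.1343]
60 351:0.666,0.074 352:0.668,0.073 353:0.668,0.074 354:0.670,0.073 355:0.671,0.073 356:0.672,0.074 357:0.673,0.075 358:0.674,0.073 359:0.675,0.075 360:0.676,0.074 361:0.677,0.073 362:0.677,0.076 363:0.677,0.079 364:0.678,0.082 365:0.678,0.085 366:0.678,0.089 367:0.677,0.093 368:0.678,0.094 369:0.679,0.094 370:0.681,0.092 371:0.681,0.094 372:0.682,0.094 373:0.684,0.092 374:0.716,-0.003
 back rail top x 0.6775 0.6836 y 0.206 0.09287646393141041
120 351:0.672,0.074 352:0.673,0.075 353:0.674,0.074 354:0.675,0.074 355:0.677,0.073 356:0.678,0.073 357:0.679,0.074 358:0.679,0.075 359:0.680,0.078 360:0.679,0.082 361:0.679,0.086 362:0.679,0.090 363:0.679,0.094 364:0.680,0.093 365:0.681,0.094 366:0.682,0.095 367:0.683,0.095 368:0.684,0.093 369:0.716,0.000 370:0.718,-0.002 371:0.719,-0.001 372:0.720,0.001 373:0.722,-0.001 374:0.723,-0.001
 back rail top x 0.679 0.6844 y 0.148 0.09342424789849531
180 351:0
[... 1109 characters left out ...]
0.540,0.075', '0.542,0.074', '0.544,0.073', '0.548,0.096', 'nan,nan', '0.552,0.097', '0.554,0.098', '0.556,0.097', '0.558,0.098', '0.560,0.096', '0.562,0.098', '0.564,0.097', '0.566,0.096', '0.568,0.097', '0.570,0.095', '0.572,0.097', '0.574,0.096', '0.576,0.095', '0.579,0.074', '0.581,0.073', '0.583,0.074', '0.585,0.074']
['0.533,0.095', '0.534,0.087', '0.535,0.074', '0.537,0.075', '0.540,0.073', '0.542,0.075', '0.544,0.073', '0.547,0.074', '0.550,0.099', '0.553,0.099', '0.555,0.096', '0.557,0.098', '0.559,0.097', '0.561,0.098', '0.564,0.097', '0.566,0.098', '0.568,0.097', '0.570,0.098', '0.572,0.097', '0.575,0.097', '0.577,0.096', '0.579,0.094', '0.582,0.075', '0.584,0.074', '0.587,0.075']
```

```bash
python3 -c "
from h import *
plan([.51,-.28,.36],np.pi/2,12)"
```

```text
n 12 xyz [-0.0316 -0.0048 -0.0046] twist z deg/row -0.043 len 0.0323
```

>>> servo_tool --twist '[[0, 0, 0], [0, 0, 0], [0, 0, 0], [0, 0, 0], [0, 0, 0], [0, 0, 0], [0, 0, 0], [0, 0, 0], [0, 0, 0], [0, 0, 0], [0, 0, 0], [0, 0, 0]]' --xyz '[[-0.0315, -0.005, -0.005], [-0.0315, -0.005, -0.005], [-0.0315, -0.005, -0.005], [-0.0315, -0.005, -0.005], [-0.0315, -0.005, -0.005], [-0.0315, -0.005, -0.005], [-0.0315, -0.005, -0.005], [-0.0315, -0.005, -0.005], [-0.0315, -0.005, -0.005], [-0.0315, -0.005, -0.005], [-0.0315, -0.005, -0.005], [-0.0315, -0.005, -0.005]]' --fingers '[0.085, 0.085, 0.085, 0.085, 0.085, 0.085, 0.085, 0.085, 0.085, 0.085, 0.085, 0.085]'

```text
t: 3.85
ee_pos: [0.5099, -0.2725, 0.3638]
ee_rot: [3.141, -0.0, 1.576]
force: [0.5, 0.5, -0.4]
gripper_width: 0.0848
```

```bash
cat >> h.py <<'E'
def bottles(c,save=None,box=(.3,.75,-.6,.02)):
    W=cloud(c);f=c['frame'].astype(int)
    z=W[...,2]
    ok=(z>.05)&(z<.083)&(W[...,0]>box[0])&(W[...,0]<box[1])&(W[...,1]>box[2])&(W[...,1]<box[3])
    n,l,st,ce=cv2.connectedComponentsWithStats(ok.astype(np.uint8),connectivity=4)
    out=[];im=c['frame'].copy()
    for i in range(1,n):
        if st[i,4]<60: continue
        m=l==i;P=W[m]
        col=np.median(f[m],0); sat=f[m].max(1)-f[m].min(1)
        cap=P[P[:,2]>.0735]; body=P[P[:,2]<.0735]
        if len(cap)<10: continue
        (cc,r)=cv2.minEnclosingCircle(cap[:,:2].astype(np.float32))
        q=P[(P[:,2]>.058)]
        rc=cv2.minAreaRect(q[:,:2].astype(np.float32)); b=cv2.boxPoints(rc)
        e=b[1]-b[0] if np.linalg.norm(b[1]-b[0])>np.linalg.norm(b[2]-b[1]) else b[2]-b[1]
        yaw=(np.degrees(np.arctan2(e[1],e[0]))+90)%180-90
        print(i,ce[i].round(),st[i,4],'col',col.round(),'sat',np.median(sat),'cap',np.round(cap[:,:2].mean(0),4),np.round(cc,4),'r',round(r,4),'rect',np.round(rc[0],4),np.round(rc[1],4),'yaw',round(yaw,1),'ztop',cap[:,2].max().round(4))
        bw=np.c_[b,np.full(4,.064)];cv2.polylines(im,[pix(c,bw).round().astype(np.int32)],True,(0,0,255),1)
    if save: cv2.imwrite('pics/'+save+'.png',im)
E
python3 - <<'E'
from h import *
s=state();print(s['ee_pos'],s['ee_rot'],s['joints'].round(2),s['t'])
c=cam('wrist');bottles(c,'w2')
print('top');c=cam('top');bottles(c,'t2')
E
```

```text
[ 0.50989856 -0.27249675  0.36376409] [ 3.14097505e+00 -1.61174463e-04  1.57587934e+00] [-0.11  0.28  0.67  1.55 -0.17  1.38  0.58] 3.85
1 [143.  25.] 1666 col [214. 177. 245.] sat 50.0 cap [ 0.368  -0.1274] [ 0.3678 -0.1274] r 0.0169 rect [ 0.3681 -0.1283] [0.055  0.0385] yaw 46.3 ztop 0.0794
2 [458.   6.] 216 col [152. 165. 168.] sat 29.5 cap [ 0.7473 -0.1069] [ 0.7475 -0.1073] r 0.0069 rect [ 0.7471 -0.1059] [0.0032 0.0165] yaw -68.6 ztop 0.083
4 [215.  82.] 1401 col [245. 246. 246.] sat 1.0 cap [ 0.4538 -0.1944] [ 0.4537 -0.1946] r 0.0171 rect [ 0.454  -0.1945] [0.0548 0.0383] yaw 14.3 ztop 0.0793
5 [310.  92.] 1363 col [244. 246. 245.] sat 2.0 cap [ 0.5776 -0.2067] [ 0.5778 -0.2069] r 0.017 rect [ 0.5776 -0.2067] [0.054  0.0389] yaw 13.0 ztop 0.0794
6 [320. 150.] 1189 col [244. 246. 245.] sat 2.0 cap [ 0.5958 -0.2824] [ 0.5961 -0.2828] r 0.0171 rect [ 0.5962 -0.2828] [0.0384 0.054 ] yaw -5.6 ztop 0.0797
7 [408. 152.] 431 col [208. 206. 188.] sat 18.0 cap [ 0.7126 -0.2819] [ 0.7288 -0.2898] r 0.0334 rect [ 0.7181 -0.2839] [0.0666 0.0243] yaw 61.1 ztop 0.083
10 [224. 164.] 1160 co
[... 1628 characters left out ...]
57] r 0.0078 rect [ 0.5918 -0.3558] [0.049  0.0094] yaw 3.6 ztop 0.0805
16 [301. 168.] 250 col [237. 242. 244.] sat 7.0 cap [ 0.5763 -0.2065] [ 0.5764 -0.2066] r 0.0167 rect [ 0.5763 -0.2068] [0.0562 0.0385] yaw 12.9 ztop 0.0827
20 [334. 207.] 262 col [240. 244. 246.] sat 6.0 cap [ 0.461  -0.3036] [ 0.4608 -0.3036] r 0.0172 rect [ 0.4611 -0.3032] [0.0383 0.0535] yaw -11.3 ztop 0.0829
21 [297. 209.] 252 col [241. 245. 247.] sat 6.0 cap [ 0.4525 -0.1944] [ 0.4525 -0.1941] r 0.0165 rect [ 0.4525 -0.1948] [0.0545 0.0385] yaw 14.9 ztop 0.0826
22 [274. 239.] 254 col [210. 193. 248.] sat 45.5 cap [ 0.3664 -0.1271] [ 0.3663 -0.1275] r 0.017 rect [ 0.3666 -0.1269] [0.054  0.0374] yaw 45.3 ztop 0.0827
```

View pics/w2.png

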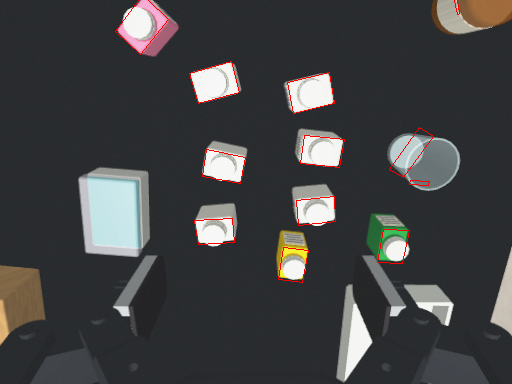

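```bash
python3 -c "
from h import *
plan([.5777,-.2067,.10],np.radians(103),12)"
```

```text
n 12 xyz [0.0053 0.0064 0.022 ] twist z deg/row -1.1 len 0.0235
```

>>> servo_tool --twist '[[0, 0, -1.1], [0, 0, -1.1], [0, 0, -1.1], [0, 0, -1.1], [0, 0, -1.1], [0, 0, -1.1], [0, 0, -1.1], [0, 0, -1.1], [0, 0, -1.1], [0, 0, -1.1], [0, 0, -1.1], [0, 0, -1.1]]' --xyz '[[0.0053, 0.0064, 0.022], [0.0053, 0.0064, 0.022], [0.0053, 0.0064, 0.022], [0.0053, 0.0064, 0.022], [0.0053, 0.0064, 0.022], [0.0053, 0.0064, 0.022], [0.0053, 0.0064, 0.022], [0.0053, 0.0064, 0.022], [0.0053, 0.0064, 0.022], [0.0053, 0.0064, 0.022], [0.0053, 0.0064, 0.022], [0.0053, 0.0064, 0.022]]' --fingers '[0.06, 0.06, 0.06, 0.06, 0.06, 0.06, 0.06, 0.06, 0.06, 0.06, 0.06, 0.06]'

```text
t: 4.95
ee_pos: [0.5799, -0.1984, 0.0981]
ee_rot: [3.141, -0.0, 1.807]
force: [0.5, -0.1, 0.8]
gripper_width: 0.0596
```

>>> servo_tool --twist '[[0, 0, 0], [0, 0, 0]]' --xyz '[[0, 0, 0], [0, 0, 0]]' --fingers '[0.06, 0.06]'

```text
t: 5.12
ee_pos: [0.579, -0.1987, 0.0985]
ee_rot: [-3.139, -0.001, 1.807]
force: [-0.0, -0.3, 0.7]
gripper_width: 0.0599
```

```bash
python3 -c "
from h import *
plan([.5777,-.2067,.066],np.radians(103),5)"
```

```text
n 5 xyz [-0.0015 -0.0006  0.0065] twist z deg/row 0.101 len 0.0067
```

>>> servo_tool --twist '[[0, 0, 0], [0, 0, 0], [0, 0, 0], [0, 0, 0], [0, 0, 0], [0, 0, 0], [0, 0, 0]]' --xyz '[[-0.004, -0.0015, 0.0065], [-0.0035, -0.0015, 0.0065], [0, 0, 0.0065], [0, 0, 0.0065], [0, 0, 0.0065], [0, 0, 0], [0, 0, 0]]' --fingers '[0.06, 0.06, 0.06, 0.06, 0.06, 0.06, 0.05]'

```text
t: 5.7
ee_pos: [0.578, -0.2076, 0.0663]
ee_rot: [-3.141, -0.001, 1.805]
force: [-0.3, -0.6, 0.7]
gripper_width: 0.0503
```

>>> servo_tool --twist '[[0, 0, 0], [0, 0, 0], [0, 0, 0], [0, 0, 0], [0, 0, 0], [0, 0, 0]]' --xyz '[[0, 0, 0], [0, 0, 0], [0, 0, 0], [0, 0, 0], [0, 0, 0], [0, 0, 0]]' --fingers '[0.02, 0.02, 0.02, 0.02, 0.02, 0.02]'

```text
t: 6.2
ee_pos: [0.5784, -0.2079, 0.0673]
ee_rot: [3.141, 0.0, 1.805]
force: [-1.4, -0.1, 5.6]
gripper_width: 0.0312
```

Run:
```python
from h import *
s=state();print(s['ee_pos'],s['ee_rot'],s['gripper_width'])
c=cam('wrist','w3')
```

```text
[ 0.57843765 -0.20792763  0.06730586] [3.14105341e+00 2.17784003e-04 1.80543769e+00] 0.031247073117921485
```

View pics/w3.png

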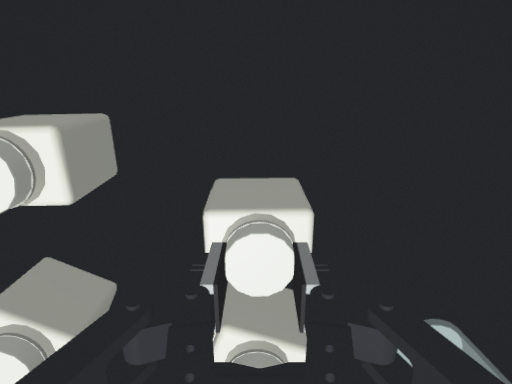

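```bash
python3 -c "
from h import *
p=state()['ee_pos'].copy();p[2]=.235
plan([.642,.240,.235],np.radians(90.8),15,start=p)"
```

```text
n 15 xyz [ 0.0291  0.0081 -0.    ] twist z deg/row 0.843 len 0.0302
```

>>> servo_tool --twist '[[0, 0, 0], [0, 0, 0], [0, 0, 0], [0, 0, 0], [0, 0, 0], [0, 0, 0], [0, 0, 0]]' --xyz '[[0, 0, -0.008], [0, 0, -0.02], [0, 0, -0.03], [0, 0, -0.03], [0, 0, -0.03], [0, 0, -0.03], [0, 0, -0.02]]' --fingers '[0.02, 0.02, 0.02, 0.02, 0.02, 0.02, 0.02]'

```text
t: 6.83
ee_pos: [0.5789, -0.2081, 0.2381]
ee_rot: [3.139, 0.001, 1.805]
force: [1.3, 0.7, -1.7]
gripper_width: 0.0314
```

>>> servo_tool --twist '[[0, 0, 0.85], [0, 0, 0.85], [0, 0, 0.85], [0, 0, 0.85], [0, 0, 0.85], [0, 0, 0.85], [0, 0, 0.85], [0, 0, 0.85], [0, 0, 0.85], [0, 0, 0.85], [0, 0, 0.85], [0, 0, 0.85]]' --xyz '[[0.029, 0.008, 0], [0.029, 0.008, 0], [0.029, 0.008, 0], [0.029, 0.008, 0], [0.029, 0.008, 0], [0.029, 0.008, 0], [0.029, 0.008, 0], [0.029, 0.008, 0], [0.029, 0.008, 0], [0.029, 0.008, 0], [0.029, 0.008, 0], [0.029, 0.008, 0]]' --fingers '[0.02, 0.02, 0.02, 0.02, 0.02, 0.02, 0.02, 0.02, 0.02, 0.02, 0.02, 0.02]'

```text
t: 7.83
ee_pos: [0.6198, 0.152, 0.235]
ee_rot: [-3.141, -0.0, 1.627]
force: [0.4, -0.2, -1.4]
gripper_width: 0.0312
```

>>> servo_tool --twist '[[0, 0, 0.85], [0, 0, 0.85], [0, 0, 0.7], [0, 0, 0], [0, 0, 0]]' --xyz '[[0.029, 0.008, 0], [0.029, 0.008, 0], [0.029, 0.008, 0], [0, 0, 0], [0, 0, 0]]' --fingers '[0.02, 0.02, 0.02, 0.02, 0.02]'

```text
t: 8.25
ee_pos: [0.6396, 0.2411, 0.2339]
ee_rot: [-3.14, 0.0, 1.59]
force: [0.1, -0.9, -0.9]
gripper_width: 0.0316
```

Run:
```python
from h import *
s=state();print(s['ee_pos'],s['ee_rot'],s['joints'].round(2))
plan([.642,.240,.16],np.radians(90.9),4)
c=cam('wrist','w4')
```

```text
[0.63960584 0.24113203 0.23394091] [-3.14042140e+00  1.23121308e-04  1.58989247e+00] [-0.75  0.54  0.5   1.46 -0.27  1.21 -0.2 ]
n 4 xyz [-0.0003  0.0006  0.0185] twist z deg/row 0.049 len 0.0185
```

View pics/w4.png

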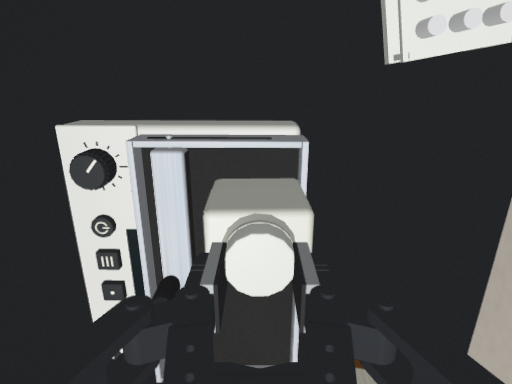

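Bottle A is held upright over the far left of the platform, and the view shows the rim corner at (303,140).

>>> servo_tool --twist '[[0, 0, 0], [0, 0, 0], [0, 0, 0], [0, 0, 0], [0, 0, 0], [0, 0, 0], [0, 0, 0], [0, 0, 0]]' --xyz '[[0, 0, 0.0185], [0, 0, 0.0185], [0, 0, 0.0185], [0, 0, 0.015], [0, 0, 0.01], [0, 0, 0.006], [0, 0, 0.004], [0, 0, 0]]' --fingers '[0.02, 0.02, 0.02, 0.02, 0.02, 0.02, 0.02, 0.02]'

```text
t: 8.97
ee_pos: [0.6404, 0.2377, 0.1441]
ee_rot: [-3.141, 0.0, 1.585]
force: [-0.9, 0.6, -1.6]
gripper_width: 0.0312
```

>>> servo_tool --twist '[[0, 0, 0], [0, 0, 0], [0, 0, 0], [0, 0, 0], [0, 0, 0], [0, 0, 0]]' --xyz '[[0, 0.002, 0.001], [0, 0.002, 0], [0, 0.002, 0], [0, 0.002, 0], [0, 0.002, 0], [0, 0, 0]]' --fingers '[0.02, 0.02, 0.02, 0.02, 0.02, 0.02]'

```text
t: 9.47
ee_pos: [0.6498, 0.2386, 0.1433]
ee_rot: [-3.14, -0.0, 1.586]
force: [-4.4, -0.3, 0.3]
gripper_width: 0.0313
```

>>> servo_tool --twist '[[0, 0, 0], [0, 0, 0], [0, 0, 0], [0, 0, 0], [0, 0, 0], [0, 0, 0]]' --xyz '[[0.002, 0, 0], [0.002, 0, 0], [0.002, 0, 0], [0.002, 0, 0], [0.002, 0, 0], [0, 0, 0]]' --fingers '[0.02, 0.02, 0.02, 0.02, 0.02, 0.02]'

```text
t: 9.97
ee_pos: [0.6497, 0.2466, 0.1438]
ee_rot: [-3.14, 0.003, 1.585]
force: [-6.0, -6.1, 4.5]
gripper_width: 0.0316
```

>>> servo_tool --twist '[[0, 0, 0], [0, 0, 0], [0, 0, 0], [0, 0, 0], [0, 0, 0]]' --xyz '[[0.001, 0.0005, 0], [0.001, 0.0005, 0], [0, 0, 0], [0, 0, 0], [0, 0, 0]]' --fingers '[0.02, 0.02, 0.055, 0.055, 0.055]'

```text
t: 10.38
ee_pos: [0.652, 0.251, 0.1437]
ee_rot: [3.14, -0.001, 1.586]
force: [-0.3, -0.6, -0.4]
gripper_width: 0.0548
```

>>> servo_tool --twist '[[0, 0, 0], [0, 0, 0], [0, 0, 0], [0, 0, 0]]' --xyz '[[0, 0, -0.01], [0, 0, -0.02], [0, 0, -0.03], [0, 0, -0.03]]' --fingers '[0.06, 0.06, 0.06, 0.06]'

```text
t: 10.72
ee_pos: [0.6511, 0.2505, 0.2345]
ee_rot: [-3.141, 0.0, 1.586]
force: [-0.1, 0.5, -0.1]
gripper_width: 0.0599
```

Run:
```python
from h import *
s=state();print(s['ee_pos'],s['ee_rot'],s['gripper_width'],s['t'])
c=cam('wrist','w5')
W=cloud(c); z=W[...,2]
m=(z>.13)&(z<.165)&(W[...,0]>.55)&(W[...,0]<.72)&(W[...,1]>0)&(W[...,1]<.3)
P=W[m];cap=P[P[:,2]>.1485];print(len(cap),cap.mean(0),cv2.minEnclosingCircle(cap[:,:2].astype(np.float32)))
rc=cv2.minAreaRect(P[P[:,2]<.143][:,:2].astype(np.float32));print(rc)
c=cam('top');bottles(c)
```

```text
[0.65109293 0.25049112 0.23453925] [-3.14139942e+00  4.67745280e-04  1.58573227e+00] 0.059923526806823856 10.7167
1576 [0.6481231  0.24755453 0.15210372] ((0.6481340527534485, 0.24692386388778687), 0.016978370025753975)
((0.6481589674949646, 0.24726486206054688), (0.03896291181445122, 0.0559714175760746), 89.3937759399414)
9 [373. 124.] 253 col [128. 176. 126.] sat 40.0 cap [ 0.7123 -0.4258] [ 0.7122 -0.4271] r 0.0175 rect [ 0.7123 -0.4248] [0.0539 0.0378] yaw 85.7 ztop 0.0826
20 [227. 149.] 143 col [89. 85. 87.] sat 3.0 cap [0.6308 0.0133] [0.6296 0.0096] r 0.0511 rect [0.6296 0.0141] [0.1019 0.0124] yaw 0.7 ztop 0.081
33 [326. 162.] 251 col [246. 250. 251.] sat 5.0 cap [ 0.5946 -0.2824] [ 0.5947 -0.282 ] r 0.0168 rect [ 0.5947 -0.2817] [0.0382 0.0553] yaw -4.6 ztop 0.0826
35 [355. 163.] 259 col [243. 247. 249.] sat 5.0 cap [ 0.592  -0.3696] [ 0.5923 -0.37  ] r 0.0169 rect [ 0.5921 -0.3683] [0.0543 0.0396] yaw 3.5 ztop 0.0828
36 [385. 173.] 264 col [137. 234. 249.] sat 81.5 cap [ 0.5627 -0.4578] [ 0.5633 -0.4576] r 0.0172 rect [ 0.5632 -0.4578] [0.056  0.0384] yaw 82.8 ztop 0.0826
39 [334. 207.] 261 col [248. 251. 252.] sat 4.0 cap [ 0.461  -0.3038] [ 0.4609 -0.304 ] r 0.017 rect [ 0.4605 -0.303 ] [0.0392 0.0545] yaw -11.9 ztop 0.0823
40 [297. 209.] 255 col [249. 251. 252.] sat 4.0 cap [ 0.4523 -0.1942] [ 0.4524 -0.1941] r 0.0166 rect [ 0.4528 -0.1944] [0.0552 0.039 ] yaw 14.2 ztop 0.0828
41 [367. 212.] 269 col [246. 249. 251.] sat 5.0 cap [ 0.445  -0.4022] [ 0.4445 -0.4025] r 0.017 rect [ 0.4442 -0.4019] [0.0557 0.0374] yaw 2.4 ztop 0.0826
42 [275. 239.] 254 col [225. 209. 253.] sat 37.0 cap [ 0.3663 -0.1274] [ 0.3663 -0.1275] r 0.017 rect [ 0.3667 -0.1269] [0.0539 0.0374] yaw 45.3 ztop 0.0827
```

View pics/w5.png

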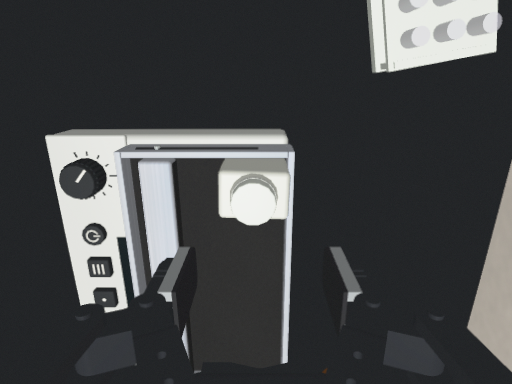

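```bash
python3 -c "
from h import *
plan([.454,-.1945,.11],np.radians(104.3),15)"
```

```text
n 15 xyz [-0.0279 -0.017   0.0087] twist z deg/row -0.897 len 0.0338
```

>>> servo_tool --twist '[[0, 0, -0.9], [0, 0, -0.9], [0, 0, -0.9], [0, 0, -0.9], [0, 0, -0.9], [0, 0, -0.9], [0, 0, -0.9], [0, 0, -0.9], [0, 0, -0.9], [0, 0, -0.9], [0, 0, -0.9], [0, 0, -0.9]]' --xyz '[[-0.028, -0.017, 0.0085], [-0.028, -0.017, 0.0085], [-0.028, -0.017, 0.0085], [-0.028, -0.017, 0.0085], [-0.028, -0.017, 0.0085], [-0.028, -0.017, 0.0085], [-0.028, -0.017, 0.0085], [-0.028, -0.017, 0.0085], [-0.028, -0.017, 0.0085], [-0.028, -0.017, 0.0085], [-0.028, -0.017, 0.0085], [-0.028, -0.017, 0.0085]]' --fingers '[0.06, 0.06, 0.06, 0.06, 0.06, 0.06, 0.06, 0.06, 0.06, 0.06, 0.06, 0.06]'

```text
t: 11.82
ee_pos: [0.4822, -0.1052, 0.1315]
ee_rot: [3.14, 0.0, 1.775]
force: [0.9, -0.6, 0.2]
gripper_width: 0.0598
```

>>> servo_tool --twist '[[0, 0, -0.9], [0, 0, -0.9], [0, 0, -0.9], [0, 0, 0], [0, 0, 0]]' --xyz '[[-0.028, -0.017, 0.0085], [-0.028, -0.017, 0.0085], [-0.028, -0.017, 0.0085], [0, 0, 0], [0, 0, 0]]' --fingers '[0.06, 0.06, 0.06, 0.06, 0.06]'

```text
t: 12.23
ee_pos: [0.4502, -0.1992, 0.1059]
ee_rot: [3.142, 0.001, 1.816]
force: [1.1, 0.7, 0.2]
gripper_width: 0.0603
```

Run:
```python
from h import *
s=state();print(s['ee_pos'],np.degrees(s['ee_rot']))
plan([.454,-.1945,.068],np.radians(104.3),5)
c=cam('wrist');bottles(c,'w6')
```

```text
[ 0.45020872 -0.19919576  0.10590168] [1.79996459e+02 3.95927992e-02 1.04075745e+02]
n 5 xyz [0.0007 0.001  0.0076] twist z deg/row -0.045 len 0.0077
1 [142.  61.] 8253 col [190. 158. 235.] sat 7.0 cap [ 0.3677 -0.1264] [ 0.3672 -0.1267] r 0.0171 rect [ 0.3676 -0.1268] [0.0542 0.038 ] yaw 44.7 ztop 0.0794
2 [264. 211.] 5817 col [231. 237. 236.] sat 5.0 cap [ 0.453 -0.193] [ 0.4533 -0.1939] r 0.0171 rect [ 0.4531 -0.1936] [0.0539 0.038 ] yaw 14.0 ztop 0.0799
3 [237. 341.] 3415 col [165. 174. 173.] sat 7.0 cap [ 0.4608 -0.2915] [ 0.4614 -0.2985] r 0.0163 rect [ 0.4616 -0.3027] [0.0386 0.0544] yaw -11.3 ztop 0.0788
6 [396. 372.] 246 col [194. 204. 204.] sat 7.0 cap [ 0.5794 -0.2856] [ 0.5793 -0.2856] r 0.0012 rect [ 0.5771 -0.2947] [0.0141 0.0173] yaw -64.1 ztop 0.0769
```

>>> servo_tool --twist '[[0, 0, 0], [0, 0, 0], [0, 0, 0], [0, 0, 0], [0, 0, 0], [0, 0, 0], [0, 0, 0], [0, 0, 0], [0, 0, 0], [0, 0, 0], [0, 0, 0], [0, 0, 0]]' --xyz '[[0.002, 0.002, 0.007], [0.002, 0.002, 0.007], [0, 0, 0.008], [0, 0, 0.008], [0, 0, 0.0075], [0, 0, 0], [0, 0, 0], [0, 0, 0], [0, 0, 0], [0, 0, 0], [0, 0, 0], [0, 0, 0]]' --fingers '[0.06, 0.06, 0.06, 0.06, 0.06, 0.055, 0.02, 0.02, 0.02, 0.02, 0.02, 0.02]'

```text
t: 13.28
ee_pos: [0.4537, -0.1923, 0.0686]
ee_rot: [3.141, 0.0, 1.821]
force: [-1.1, -1.3, 5.1]
gripper_width: 0.031
```

Run:
```python
from h import *
s=state();p=s['ee_pos'].copy();print(s['ee_pos'],np.degrees(s['ee_rot']),s['force'],s['gripper_width'])
# shaker-frame slots
c0=np.array([.6774,.2675]);r=R.from_euler('z',.013).as_matrix()[:2,:2]
for i in range(6): print(i,(c0+r@np.array([-.028,-.02-.04*i])).round(4))
p[2]=.235
plan([.640,.199,.235],np.radians(90.8),15,start=p)
```

```text
[ 0.45368979 -0.19231761  0.06856246] [1.79987088e+02 2.98183326e-03 1.04335678e+02] [-1.11465215 -1.27294572  5.07313807] 0.031005065027448254
0 [0.6497 0.2471]
1 [0.6502 0.2071]
2 [0.6507 0.1671]
3 [0.6512 0.1271]
4 [0.6517 0.0872]
5 [0.6523 0.0472]
n 15 xyz [ 0.0242  0.016  -0.    ] twist z deg/row 0.902 len 0.029
```

>>> servo_tool --twist '[[0, 0, 0], [0, 0, 0], [0, 0, 0], [0, 0, 0], [0, 0, 0], [0, 0, 0], [0, 0, 0.9], [0, 0, 0.9], [0, 0, 0.9], [0, 0, 0.9], [0, 0, 0.9], [0, 0, 0.9]]' --xyz '[[0, 0, -0.008], [0, 0, -0.03], [0, 0, -0.035], [0, 0, -0.035], [0, 0, -0.035], [0, 0, -0.023], [0.024, 0.016, 0], [0.024, 0.016, 0], [0.024, 0.016, 0], [0.024, 0.016, 0], [0.024, 0.016, 0], [0.024, 0.016, 0]]' --fingers '[0.02, 0.02, 0.02, 0.02, 0.02, 0.02, 0.02, 0.02, 0.02, 0.02, 0.02, 0.02]'

```text
t: 14.28
ee_pos: [0.5176, -0.0298, 0.2348]
ee_rot: [3.141, -0.0, 1.726]
force: [1.2, -0.1, -1.2]
gripper_width: 0.0314
```

>>> servo_tool --twist '[[0, 0, 0.9], [0, 0, 0.9], [0, 0, 0.9], [0, 0, 0.9], [0, 0, 0.9], [0, 0, 0.9], [0, 0, 0.9], [0, 0, 0.9], [0, 0, 0.9], [0, 0, 0], [0, 0, 0]]' --xyz '[[0.024, 0.016, 0], [0.024, 0.016, 0], [0.024, 0.016, 0], [0.024, 0.016, 0], [0.024, 0.016, 0], [0.024, 0.016, 0], [0.024, 0.016, 0], [0.024, 0.016, 0], [0.024, 0.016, 0], [0, 0, 0], [0, 0, 0]]' --fingers '[0.02, 0.02, 0.02, 0.02, 0.02, 0.02, 0.02, 0.02, 0.02, 0.02, 0.02]'

```text
t: 15.2
ee_pos: [0.6403, 0.1993, 0.2336]
ee_rot: [-3.141, 0.0, 1.589]
force: [0.6, -0.4, -1.8]
gripper_width: 0.0311
```

Run:
```python
from h import *
s=state();p=s['ee_pos'].copy();print(s['ee_pos'],np.degrees(s['ee_rot']),s['force'],s['gripper_width'])
plan([.640,.199,.146],np.radians(90.8),1)
```

```text
[0.64033307 0.19928628 0.23355278] [-1.79945165e+02  2.75546043e-02  9.10377046e+01] [ 0.57723621 -0.38964213 -1.80539787] 0.031114982994034538
n 1 xyz [-0.0003 -0.0003  0.0876] twist z deg/row 0.238 len 0.0876
```

>>> servo_tool --twist '[[0, 0, 0], [0, 0, 0], [0, 0, 0], [0, 0, 0], [0, 0, 0], [0, 0, 0], [0, 0, 0], [0, 0, 0]]' --xyz '[[0, 0, 0.02], [0, 0, 0.02], [0, 0, 0.018], [0, 0, 0.014], [0, 0, 0.008], [0, 0, 0.005], [0, 0, 0.003], [0, 0, 0]]' --fingers '[0.02, 0.02, 0.02, 0.02, 0.02, 0.02, 0.02, 0.02]'

```text
t: 15.87
ee_pos: [0.6406, 0.1967, 0.1465]
ee_rot: [3.141, 0.0, 1.585]
force: [0.1, 0.5, -1.6]
gripper_width: 0.031
```

>>> servo_tool --twist '[[0, 0, 0], [0, 0, 0], [0, 0, 0], [0, 0, 0], [0, 0, 0], [0, 0, 0]]' --xyz '[[0, 0.002, 0.0012], [0, 0.002, 0], [0, 0.002, 0], [0, 0.002, 0], [0, 0.002, 0], [0, 0, 0]]' --fingers '[0.02, 0.02, 0.02, 0.02, 0.02, 0.02]'

```text
t: 16.37
ee_pos: [0.6504, 0.1972, 0.1451]
ee_rot: [-3.141, -0.0, 1.586]
force: [-2.5, 0.2, -1.4]
gripper_width: 0.0312
```

>>> servo_tool --twist '[[0, 0, 0], [0, 0, 0], [0, 0, 0], [0, 0, 0], [0, 0, 0], [0, 0, 0]]' --xyz '[[0.002, 0, 0], [0.002, 0, 0], [0.002, 0, 0], [0.002, 0, 0], [0.002, 0, 0], [0, 0, 0]]' --fingers '[0.02, 0.02, 0.02, 0.02, 0.02, 0.02]'

```text
t: 16.87
ee_pos: [0.6502, 0.2078, 0.145]
ee_rot: [-3.141, -0.0, 1.586]
force: [-2.7, -0.6, -1.8]
gripper_width: 0.0311
```

>>> servo_tool --twist '[[0, 0, 0], [0, 0, 0], [0, 0, 0], [0, 0, 0], [0, 0, 0], [0, 0, 0]]' --xyz '[[0, 0.001, 0.001], [0.001, 0, 0.001], [0.001, 0, 0], [0.001, 0, 0], [0, 0, 0], [0, 0, 0]]' --fingers '[0.02, 0.02, 0.02, 0.02, 0.02, 0.02]'

```text
t: 17.37
ee_pos: [0.6504, 0.209, 0.144]
ee_rot: [-3.139, 0.001, 1.585]
force: [-9.0, -5.2, 7.3]
gripper_width: 0.0312
```

Contact on the rail, on bottle A and on the platform. Release.

>>> servo_tool --twist '[[0, 0, 0], [0, 0, 0], [0, 0, 0], [0, 0, 0], [0, 0, 0], [0, 0, 0], [0, 0, 0], [0, 0, 0]]' --xyz '[[0, 0, 0], [0, 0, 0], [0, 0, 0], [0, 0, 0], [0, 0, -0.01], [0, 0, -0.02], [0, 0, -0.03], [0, 0, -0.03]]' --fingers '[0.055, 0.055, 0.055, 0.055, 0.06, 0.06, 0.06, 0.06]'

```text
t: 18.03
ee_pos: [0.6511, 0.2101, 0.2342]
ee_rot: [-3.141, 0.001, 1.586]
force: [0.7, 0.1, 0.5]
gripper_width: 0.0601
```

```bash
cat >> h.py <<'E'
def row(c,zlo=.143):
    W=cloud(c);z=W[...,2]
    m=(z>.1475)&(z<.165)&(W[...,0]>.55)&(W[...,0]<.72)&(W[...,1]>-.02)&(W[...,1]<.3)
    n,l,st,ce=cv2.connectedComponentsWithStats(m.astype(np.uint8),connectivity=4)
    for i in range(1,n):
        if st[i,4]<40: continue
        P=W[l==i];print('cap',P.mean(0).round(4),np.round(cv2.minEnclosingCircle(P[:,:2].astype(np.float32))[0],4),'ztilt',P[:,2].std().round(4))
    m=(z>.13)&(z<.143)&(W[...,0]>.55)&(W[...,0]<.72)&(W[...,1]>-.02)&(W[...,1]<.3)
    P=W[m];rc=cv2.minAreaRect(P[:,:2].astype(np.float32));print('row rect',rc)
E
python3 - <<'E'
from h import *
s=state();p=s['ee_pos'].copy();print(s['ee_pos'],s['t'])
row(cam('wrist','w7'))
bottles(cam('top'))
plan([.596,-.2828,.11],np.radians(84.4),15)
E
```

```text
[0.65112197 0.21007082 0.23417262] 18.0333
cap [0.6483 0.2479 0.152 ] [0.6484 0.2474] ztilt 0.0007
cap [0.6492 0.2071 0.1521] [0.6491 0.2062] ztilt 0.0008
row rect ((0.6273248791694641, 0.1895577311515808), (0.17984595894813538, 0.0859263613820076), 60.10361099243164)
7 [373. 124.] 255 col [117. 162. 116.] sat 37.0 cap [ 0.7126 -0.4261] [ 0.7136 -0.426 ] r 0.0172 rect [ 0.7131 -0.4244] [0.0555 0.0387] yaw 86.1 ztop 0.0825
13 [227. 149.] 145 col [60. 58. 59.] sat 3.0 cap [0.6294 0.0133] [0.6309 0.0112] r 0.0497 rect [0.6299 0.0141] [0.1011 0.012 ] yaw 0.6 ztop 0.0821
28 [326. 162.] 252 col [236. 241. 243.] sat 7.0 cap [ 0.5949 -0.2825] [ 0.5947 -0.2822] r 0.0167 rect [ 0.5947 -0.2821] [0.0376 0.0543] yaw -4.6 ztop 0.0818
29 [356. 163.] 259 col [233. 238. 240.] sat 7.0 cap [ 0.5919 -0.3698] [ 0.5923 -0.3699] r 0.0171 rect [ 0.5922 -0.3699] [0.055  0.0395] yaw 5.3 ztop 0.0829
30 [385. 173.] 263 col [122. 221. 239.] sat 78.0 cap [ 0.5628 -0.4582] [ 0.564  -0.4586] r 0.0174 rect [ 0.5625 -0.4576] [0.0542 0.0388] yaw 84.2 ztop 0.0829
34 [334. 207.] 259 col [237. 242. 244.] sat 7.0 cap [ 0.4609 -0.304 ] [ 0.461 -0.304] r 0.017 rect [ 0.4609 -0.3036] [0.0386 0.0556] yaw -9.4 ztop 0.0824
35 [367. 212.] 266 col [236. 240. 243.] sat 7.0 cap [ 0.445  -0.4029] [ 0.4455 -0.4027] r 0.0168 rect [ 0.4449 -0.4017] [0.0544 0.0378] yaw 4.6 ztop 0.0826
36 [275. 238.] 254 col [209. 191. 247.] sat 45.0 cap [ 0.3667 -0.1273] [ 0.3663 -0.1275] r 0.017 rect [ 0.3667 -0.1268] [0.054  0.0374] yaw 45.3 ztop 0.0827
n 15 xyz [-0.033  -0.0026  0.0087] twist z deg/row 0.429 len 0.0342
```

View pics/w7.png

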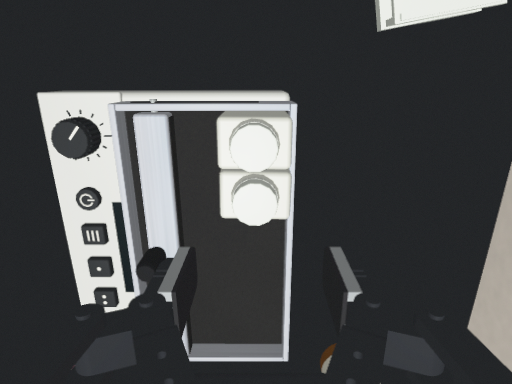

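>>> servo_tool --twist '[[0, 0, 0.43], [0, 0, 0.43], [0, 0, 0.43], [0, 0, 0.43], [0, 0, 0.43], [0, 0, 0.43], [0, 0, 0.43], [0, 0, 0.43], [0, 0, 0.43], [0, 0, 0.43], [0, 0, 0.43], [0, 0, 0.43]]' --xyz '[[-0.033, -0.0026, 0.0085], [-0.033, -0.0026, 0.0085], [-0.033, -0.0026, 0.0085], [-0.033, -0.0026, 0.0085], [-0.033, -0.0026, 0.0085], [-0.033, -0.0026, 0.0085], [-0.033, -0.0026, 0.0085], [-0.033, -0.0026, 0.0085], [-0.033, -0.0026, 0.0085], [-0.033, -0.0026, 0.0085], [-0.033, -0.0026, 0.0085], [-0.033, -0.0026, 0.0085]]' --fingers '[0.06, 0.06, 0.06, 0.06, 0.06, 0.06, 0.06, 0.06, 0.06, 0.06, 0.06, 0.06]'

```text
t: 19.13
ee_pos: [0.6097, -0.1863, 0.1311]
ee_rot: [3.141, 0.0, 1.495]
force: [0.3, 0.7, 0.5]
gripper_width: 0.06
```

>>> servo_tool --twist '[[0, 0, 0.43], [0, 0, 0.43], [0, 0, 0.43], [0, 0, 0], [0, 0, 0]]' --xyz '[[-0.033, -0.0026, 0.0085], [-0.033, -0.0026, 0.0085], [-0.033, -0.0026, 0.0085], [0, 0, 0], [0, 0, 0]]' --fingers '[0.06, 0.06, 0.06, 0.06, 0.06]'

```text
t: 19.55
ee_pos: [0.5924, -0.2858, 0.1053]
ee_rot: [-3.141, 0.001, 1.468]
force: [0.1, 0.9, 0.3]
gripper_width: 0.06
```

Run:
```python
from h import *
s=state();print(s['ee_pos'],np.degrees(s['ee_rot']))
plan([.5958,-.2825,.068],np.radians(84.4),5)
bottles(cam('wrist'))
```

```text
[ 0.59236316 -0.28582751  0.1052801 ] [-1.79953171e+02  6.87622951e-02  8.41283874e+01]
n 5 xyz [0.0007 0.0006 0.0075] twist z deg/row -0.054 len 0.0075
1 [465. 194.] 3111 col [137. 136. 124.] sat 14.0 cap [ 0.7122 -0.2784] [ 0.7221 -0.288 ] r 0.0301 rect [ 0.7176 -0.2837] [0.0636 0.0244] yaw 62.2 ztop 0.083
4 [262. 212.] 5857 col [232. 238. 237.] sat 5.0 cap [ 0.5961 -0.2811] [ 0.5961 -0.2822] r 0.0172 rect [ 0.596  -0.2817] [0.0388 0.054 ] yaw -5.9 ztop 0.0791
12 [ 62. 262.] 5700 col [217. 224. 222.] sat 6.0 cap [ 0.4633 -0.302 ] [ 0.4619 -0.3029] r 0.0179 rect [ 0.4623 -0.3027] [0.0385 0.0539] yaw -11.9 ztop 0.0789
17 [491. 260.] 1162 col [101.  99.  91.] sat 10.0 cap [ 0.7306 -0.3248] [ 0.7259 -0.3178] r 0.0188 rect [ 0.7283 -0.3206] [0.0103 0.0433] yaw -18.3 ztop 0.083
32 [271. 328.] 4675 col [219. 226. 225.] sat 6.0 cap [ 0.5936 -0.3669] [ 0.5939 -0.3686] r 0.0175 rect [ 0.5937 -0.3687] [0.0539 0.0388] yaw 5.7 ztop 0.0789
```

>>> servo_tool --twist '[[0, 0, 0], [0, 0, 0], [0, 0, 0], [0, 0, 0], [0, 0, 0], [0, 0, 0], [0, 0, 0], [0, 0, 0], [0, 0, 0], [0, 0, 0], [0, 0, 0], [0, 0, 0]]' --xyz '[[0.0015, 0.002, 0.007], [0.0015, 0.0015, 0.007], [0, 0, 0.008], [0, 0, 0.008], [0, 0, 0.0075], [0, 0, 0], [0, 0, 0], [0, 0, 0], [0, 0, 0], [0, 0, 0], [0, 0, 0], [0, 0, 0]]' --fingers '[0.06, 0.06, 0.06, 0.06, 0.06, 0.055, 0.02, 0.02, 0.02, 0.02, 0.02, 0.02]'

```text
t: 20.6
ee_pos: [0.5977, -0.2803, 0.0684]
ee_rot: [3.141, 0.0, 1.473]
force: [0.0, 0.5, 1.6]
gripper_width: 0.0307
```

Run:
```python
from h import *
s=state();p=s['ee_pos'].copy();print(s['ee_pos'],np.degrees(s['ee_rot']),s['force'],s['gripper_width'])
p[2]=.235
plan([.641,.159,.235],np.radians(90.8),15,start=p)
```

```text
[ 0.59772931 -0.2802723   0.06844409] [1.79963574e+02 7.53835078e-03 8.43948186e+01] [0.02217324 0.49042312 1.62360112] 0.030730072490580736
n 15 xyz [ 0.0294  0.0015 -0.    ] twist z deg/row -0.427 len 0.0294
```

>>> servo_tool --twist '[[0, 0, 0], [0, 0, 0], [0, 0, 0], [0, 0, 0], [0, 0, 0], [0, 0, 0], [0, 0, -0.4], [0, 0, -0.4], [0, 0, -0.4], [0, 0, -0.4], [0, 0, -0.4], [0, 0, -0.4]]' --xyz '[[0, 0, -0.008], [0, 0, -0.03], [0, 0, -0.035], [0, 0, -0.035], [0, 0, -0.035], [0, 0, -0.023], [0.0294, 0.0015, 0], [0.0294, 0.0015, 0], [0.0294, 0.0015, 0], [0.0294, 0.0015, 0], [0.0294, 0.0015, 0], [0.0294, 0.0015, 0]]' --fingers '[0.02, 0.02, 0.02, 0.02, 0.02, 0.02, 0.02, 0.02, 0.02, 0.02, 0.02, 0.02]'

```text
t: 21.6
ee_pos: [0.6205, -0.1036, 0.2347]
ee_rot: [3.141, -0.0, 1.515]
force: [0.7, 0.6, -1.2]
gripper_width: 0.031
```

>>> servo_tool --twist '[[0, 0, -0.4], [0, 0, -0.4], [0, 0, -0.4], [0, 0, -0.4], [0, 0, -0.4], [0, 0, -0.5], [0, 0, -0.5], [0, 0, -0.5], [0, 0, -0.5], [0, 0, 0], [0, 0, 0]]' --xyz '[[0.0294, 0.0015, 0], [0.0294, 0.0015, 0], [0.0294, 0.0015, 0], [0.0294, 0.0015, 0], [0.0294, 0.0015, 0], [0.0294, 0.0015, 0], [0.0294, 0.0015, 0], [0.0294, 0.0015, 0], [0.0294, 0.0015, 0], [0, 0, 0], [0, 0, 0]]' --fingers '[0.02, 0.02, 0.02, 0.02, 0.02, 0.02, 0.02, 0.02, 0.02, 0.02, 0.02]'

```text
t: 22.52
ee_pos: [0.6407, 0.1619, 0.2341]
ee_rot: [-3.141, -0.001, 1.589]
force: [-0.4, -0.5, -1.3]
gripper_width: 0.0314
```

Run:
```python
from h import *
s=state();p=s['ee_pos'].copy();print(s['ee_pos'],np.degrees(s['ee_rot']),s['force'],s['gripper_width'])
plan([.641,.158,.144],np.radians(90.8),1)
```

```text
[0.64066812 0.16187662 0.23405137] [-1.79969389e+02 -3.25786063e-02  9.10399040e+01] [-0.3644558  -0.4896336  -1.31708206] 0.0313691904797574
n 1 xyz [-0.0039  0.0003  0.0901] twist z deg/row 0.24 len 0.0901
```

>>> servo_tool --twist '[[0, 0, 0], [0, 0, 0], [0, 0, 0], [0, 0, 0], [0, 0, 0], [0, 0, 0], [0, 0, 0], [0, 0, 0]]' --xyz '[[-0.002, 0, 0.02], [-0.002, 0, 0.02], [0, 0, 0.018], [0, 0, 0.015], [0, 0, 0.008], [0, 0, 0.005], [0, 0, 0.003], [0, 0, 0]]' --fingers '[0.02, 0.02, 0.02, 0.02, 0.02, 0.02, 0.02, 0.02]'

```text
t: 23.18
ee_pos: [0.6415, 0.1546, 0.1453]
ee_rot: [3.141, 0.0, 1.584]
force: [0.6, 0.2, -1.0]
gripper_width: 0.0311
```

>>> servo_tool --twist '[[0, 0, 0], [0, 0, 0], [0, 0, 0], [0, 0, 0], [0, 0, 0], [0, 0, 0]]' --xyz '[[0, 0.002, 0.001], [0, 0.002, 0.001], [0, 0.002, 0], [0, 0.002, 0], [0, 0.003, 0], [0, 0, 0]]' --fingers '[0.02, 0.02, 0.02, 0.02, 0.02, 0.02]'

```text
t: 23.68
ee_pos: [0.6515, 0.1553, 0.1436]
ee_rot: [-3.139, -0.0, 1.585]
force: [-6.0, -1.0, 5.8]
gripper_width: 0.0311
```

>>> servo_tool --twist '[[0, 0, 0], [0, 0, 0], [0, 0, 0], [0, 0, 0], [0, 0, 0], [0, 0, 0]]' --xyz '[[0.002, 0, 0], [0.002, 0, 0], [0.002, 0, 0], [0.002, 0, 0], [0.002, 0, 0], [0, 0, 0]]' --fingers '[0.02, 0.02, 0.02, 0.02, 0.02, 0.02]'

```text
t: 24.18
ee_pos: [0.6514, 0.1629, 0.1446]
ee_rot: [-3.139, 0.002, 1.583]
force: [-8.8, -6.4, 12.2]
gripper_width: 0.0312
```

>>> servo_tool --twist '[[0, 0, 0], [0, 0, 0], [0, 0, 0], [0, 0, 0], [0, 0, 0]]' --xyz '[[0.0015, 0, -0.0007], [0.0015, 0, 0], [0.0015, 0, 0], [0.0015, 0, 0], [0, 0, 0]]' --fingers '[0.02, 0.02, 0.02, 0.02, 0.02]'

```text
t: 24.6
ee_pos: [0.6514, 0.1693, 0.1448]
ee_rot: [-3.14, 0.002, 1.584]
force: [-5.8, -5.1, 8.6]
gripper_width: 0.0312
```

>>> servo_tool --twist '[[0, 0, 0], [0, 0, 0], [0, 0, 0]]' --xyz '[[0.0015, 0, 0], [0.001, 0, 0], [0, 0, 0]]' --fingers '[0.02, 0.02, 0.02]'

```text
t: 24.85
ee_pos: [0.6514, 0.1714, 0.1449]
ee_rot: [-3.14, 0.002, 1.583]
force: [-8.0, -6.4, 8.9]
gripper_width: 0.0313
```

Run:
```python
from h import *
c=cam('wrist','w8');row(c)
```

```text
cap [0.6482 0.248  0.152 ] [0.648  0.2474] ztilt 0.0007
cap [0.6491 0.2074 0.152 ] [0.6492 0.2065] ztilt 0.0007
cap [0.6529 0.1719 0.1554] [0.6529 0.1778] ztilt 0.0031
row rect ((0.6129220724105835, 0.19796240329742432), (0.13190744817256927, 0.13692159950733185), 2.7601237297058105)
```

View pics/w8.png

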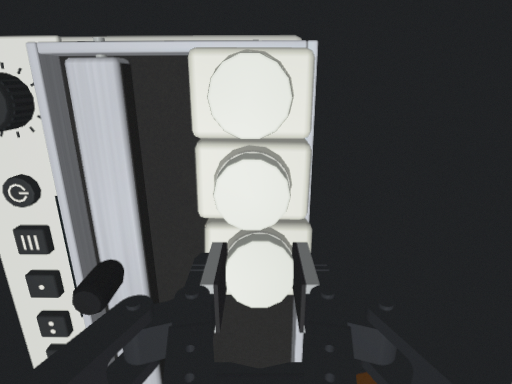

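Third bottle in contact with its neighbour; releasing.

>>> servo_tool --twist '[[0, 0, 0], [0, 0, 0], [0, 0, 0], [0, 0, 0], [0, 0, 0], [0, 0, 0], [0, 0, 0], [0, 0, 0]]' --xyz '[[0, 0, 0], [0, 0, 0], [0, 0, 0], [0, 0, 0], [0, 0, -0.01], [0, 0, -0.02], [0, 0, -0.03], [0, 0, -0.03]]' --fingers '[0.055, 0.055, 0.055, 0.055, 0.06, 0.06, 0.06, 0.06]'

```text
t: 25.57
ee_pos: [0.6517, 0.1737, 0.2348]
ee_rot: [-3.14, 0.001, 1.585]
force: [0.3, 0.8, 0.5]
gripper_width: 0.0602
```

Run:
```python
from h import *
s=state();p=s['ee_pos'].copy();print(s['ee_pos'],s['t'])
row(cam('wrist','w9'))
bottles(cam('top'))
plan([.4623,-.304,.11],np.radians(78.3),16)
```

```text
[0.65166063 0.17371471 0.23482878] 25.5667
cap [0.6483 0.2475 0.152 ] [0.6484 0.2474] ztilt 0.0007
cap [0.6492 0.2068 0.152 ] [0.6492 0.206 ] ztilt 0.0008
cap [0.6479 0.1646 0.1521] [0.648  0.1637] ztilt 0.0009
row rect ((0.6133202314376831, 0.19685721397399902), (0.12793467938899994, 0.13895782828330994), 0.7635493278503418)
9 [373. 124.] 254 col [114. 158. 112.] sat 36.5 cap [ 0.7122 -0.4258] [ 0.7123 -0.4262] r 0.0172 rect [ 0.7135 -0.4252] [0.0535 0.0381] yaw 89.8 ztop 0.0829
18 [227. 149.] 151 col [52. 50. 52.] sat 3.0 cap [0.6292 0.0134] [0.6311 0.0113] r 0.0495 rect [0.6298 0.014 ] [0.1012 0.0122] yaw 0.4 ztop 0.0801
29 [355. 163.] 266 col [229. 234. 236.] sat 8.0 cap [ 0.5922 -0.3697] [ 0.5926 -0.3702] r 0.017 rect [ 0.5924 -0.3695] [0.0545 0.0397] yaw 7.1 ztop 0.0829
31 [385. 173.] 258 col [126. 220. 237.] sat 76.5 cap [ 0.563  -0.4578] [ 0.5631 -0.4584] r 0.017 rect [ 0.5623 -0.4579] [0.0547 0.0392] yaw 84.9 ztop 0.0825
36 [334. 207.] 259 col [235. 240. 242.] sat 7.0 cap [ 0.4609 -0.304 ] [ 0.4609 -0.3042] r 0.0168 rect [ 0.4609 -0.3031] [0.0387 0.0539] yaw -12.2 ztop 0.0819
37 [367. 212.] 268 col [233. 238. 241.] sat 7.0 cap [ 0.4451 -0.4025] [ 0.4444 -0.4031] r 0.0169 rect [ 0.4453 -0.4026] [0.0543 0.0367] yaw 3.0 ztop 0.0825
38 [275. 239.] 255 col [205. 188. 245.] sat 44.0 cap [ 0.3664 -0.1274] [ 0.3662 -0.1276] r 0.017 rect [ 0.3667 -0.1269] [0.0541 0.0374] yaw 45.3 ztop 0.0827
n 16 xyz [-0.0309 -0.0094  0.0081] twist z deg/row 0.781 len 0.0333
```

View pics/w9.png

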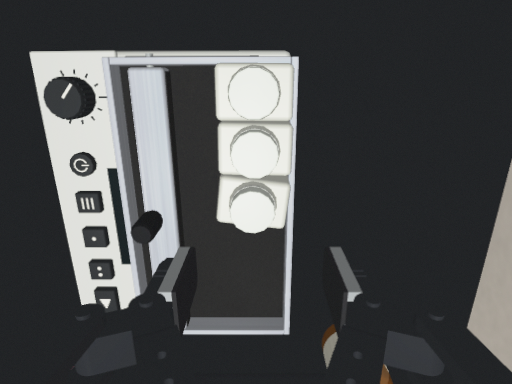

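Third bottle sits slightly skewed at (252,205), so I'll square it up with a closed-finger push from the right.

>>> servo_tool --twist '[[0, 0, 0], [0, 0, 0], [0, 0, 0], [0, 0, 0], [0, 0, 0], [0, 0, 0], [0, 0, 0], [0, 0, 0]]' --xyz '[[-0.03, 0, 0], [-0.03, 0, 0.01], [0, 0, 0.025], [0, 0, 0.03], [0, 0, 0.03], [0, 0, 0.025], [0, 0, 0.012], [0, 0, 0]]' --fingers '[0, 0, 0, 0, 0, 0, 0, 0]'

```text
t: 26.33
ee_pos: [0.6511, 0.1136, 0.0989]
ee_rot: [-3.137, 0.001, 1.585]
force: [-0.4, -0.5, -0.8]
gripper_width: 0.0
```

>>> servo_tool --twist '[[0, 0, 0], [0, 0, 0], [0, 0, 0], [0, 0, 0], [0, 0, 0], [0, 0, 0], [0, 0, 0]]' --xyz '[[0.006, 0, 0], [0.006, 0, 0], [0.003, 0, 0], [0.003, 0, 0], [0.003, 0, 0], [0.002, 0, 0], [0, 0, 0]]' --fingers '[0, 0, 0, 0, 0, 0, 0]'

```text
t: 26.92
ee_pos: [0.653, 0.1366, 0.1024]
ee_rot: [3.14, 0.0, 1.585]
force: [0.7, -1.4, 0.5]
gripper_width: 0.0
```

>>> servo_tool --twist '[[0, 0, 0], [0, 0, 0], [0, 0, 0], [0, 0, 0]]' --xyz '[[0.0015, 0, 0], [0.0015, 0, 0], [0.001, 0, 0], [0, 0, 0]]' --fingers '[0, 0, 0, 0]'

```text
t: 27.25
ee_pos: [0.6536, 0.1368, 0.1024]
ee_rot: [3.14, 0.004, 1.582]
force: [1.3, -8.3, 4.2]
gripper_width: 0.0001
```

>>> servo_tool --twist '[[0, 0, 0], [0, 0, 0], [0, 0, 0], [0, 0, 0], [0, 0, 0], [0, 0, 0], [0, 0, 0]]' --xyz '[[-0.005, 0, 0], [-0.008, 0, -0.01], [0, 0, -0.03], [0, 0, -0.03], [0, 0, -0.03], [0, 0, -0.03], [0, 0, 0]]' --fingers '[0, 0, 0, 0.03, 0.06, 0.06, 0.06]'

```text
t: 27.83
ee_pos: [0.6554, 0.1279, 0.2393]
ee_rot: [3.132, -0.003, 1.585]
force: [2.7, 0.0, -0.4]
gripper_width: 0.0485
```

Run:
```python
from h import *
s=state();p=s['ee_pos'].copy();print(s['ee_pos'],s['t'])
row(cam('wrist','w10'))
plan([.4623,-.304,.11],np.radians(78.3),14)
```

```text
[0.65538434 0.12794371 0.23931083] 27.8333
cap [0.6483 0.2453 0.1518] [0.6482 0.2472] ztilt 0.0008
cap [0.6492 0.2078 0.152 ] [0.6492 0.2075] ztilt 0.0007
cap [0.6479 0.168  0.152 ] [0.6479 0.1675] ztilt 0.0008
row rect ((0.6134130358695984, 0.1937284767627716), (0.12798908352851868, 0.13425196707248688), 0.743552029132843)
n 14 xyz [-0.032 -0.011  0.009] twist z deg/row 0.893 len 0.035
```

View pics/w10.png

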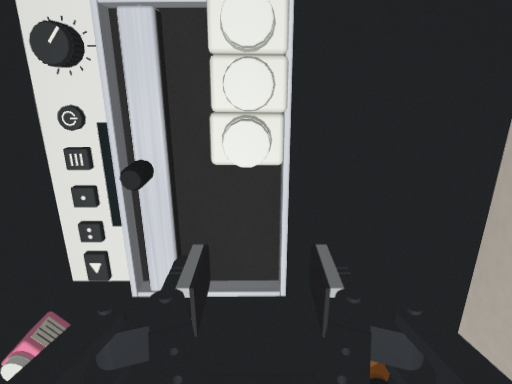

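The row is square and tight (caps at y .2475/.2075/.1675). Next bottle D.

>>> servo_tool --twist '[[0, 0, 0.9], [0, 0, 0.9], [0, 0, 0.9], [0, 0, 0.9], [0, 0, 0.9], [0, 0, 0.9], [0, 0, 0.9], [0, 0, 0.9], [0, 0, 0.9], [0, 0, 0.9], [0, 0, 0.9], [0, 0, 0.9]]' --xyz '[[-0.032, -0.011, 0.009], [-0.032, -0.011, 0.009], [-0.032, -0.011, 0.009], [-0.032, -0.011, 0.009], [-0.032, -0.011, 0.009], [-0.032, -0.011, 0.009], [-0.032, -0.011, 0.009], [-0.032, -0.011, 0.009], [-0.032, -0.011, 0.009], [-0.032, -0.011, 0.009], [-0.032, -0.011, 0.009], [-0.032, -0.011, 0.009]]' --fingers '[0.06, 0.06, 0.06, 0.06, 0.06, 0.06, 0.06, 0.06, 0.06, 0.06, 0.06, 0.06]'

```text
t: 28.88
ee_pos: [0.492, -0.2459, 0.1229]
ee_rot: [-3.141, -0.001, 1.396]
force: [0.4, -0.7, -0.4]
gripper_width: 0.0597
```

>>> servo_tool --twist '[[0, 0, 0.9], [0, 0, 0.9], [0, 0, 0], [0, 0, 0]]' --xyz '[[-0.03, -0.01, 0.007], [-0.028, -0.01, 0.007], [0, 0, 0], [0, 0, 0]]' --fingers '[0.06, 0.06, 0.06, 0.06]'

```text
t: 29.22
ee_pos: [0.4613, -0.2998, 0.109]
ee_rot: [-3.14, -0.0, 1.361]
force: [1.1, 1.4, 0.4]
gripper_width: 0.0599
```

Run:
```python
from h import *
s=state();print(s['ee_pos'],np.degrees(s['ee_rot']))
plan([.4623,-.304,.068],np.radians(78.3),5)
bottles(cam('wrist'))
```

```text
[ 0.46127632 -0.29982135  0.10903945] [-1.79888937e+02 -1.79914302e-02  7.79691781e+01]
n 5 xyz [-0.0008  0.0004  0.0082] twist z deg/row -0.066 len 0.0083
4 [259. 221.] 5540 col [242. 245. 244.] sat 3.0 cap [ 0.4621 -0.3024] [ 0.4621 -0.3033] r 0.017 rect [ 0.462  -0.3033] [0.0383 0.0538] yaw -12.0 ztop 0.0791
5 [470. 273.] 5558 col [225. 232. 231.] sat 6.0 cap [ 0.5918 -0.3676] [ 0.593  -0.3692] r 0.0178 rect [ 0.5928 -0.369 ] [0.0541 0.0391] yaw 5.7 ztop 0.0795
11 [267. 341.] 3544 col [196. 206. 204.] sat 6.0 cap [ 0.4469 -0.3926] [ 0.4464 -0.3982] r 0.0165 rect [ 0.4461 -0.4018] [0.054 0.039] yaw 5.6 ztop 0.0789
```

>>> servo_tool --twist '[[0, 0, 0], [0, 0, 0], [0, 0, 0], [0, 0, 0], [0, 0, 0], [0, 0, 0], [0, 0, 0], [0, 0, 0], [0, 0, 0], [0, 0, 0], [0, 0, 0], [0, 0, 0]]' --xyz '[[-0.0025, 0.001, 0.008], [-0.002, 0.001, 0.008], [0, 0, 0.008], [0, 0, 0.009], [0, 0, 0.008], [0, 0, 0], [0, 0, 0], [0, 0, 0], [0, 0, 0], [0, 0, 0], [0, 0, 0], [0, 0, 0]]' --fingers '[0.06, 0.06, 0.06, 0.06, 0.06, 0.055, 0.02, 0.02, 0.02, 0.02, 0.02, 0.02]'

```text
t: 30.27
ee_pos: [0.4644, -0.3035, 0.0691]
ee_rot: [3.141, 0.0, 1.365]
force: [-0.3, 0.4, 0.2]
gripper_width: 0.0313
```

Run:
```python
from h import *
s=state();p=s['ee_pos'].copy();print(s['ee_pos'],np.degrees(s['ee_rot']),s['force'],s['gripper_width'])
p[2]=.235
plan([.640,.115,.235],np.radians(90.8),15,start=p)
```

```text
[ 0.46444278 -0.30348708  0.06909299] [1.79970632e+02 2.53885015e-03 7.81948457e+01] [-0.28964232  0.43006318  0.18654202] 0.03125334799144856
n 15 xyz [ 0.029   0.0088 -0.    ] twist z deg/row -0.84 len 0.0303
```

>>> servo_tool --twist '[[0, 0, 0], [0, 0, 0], [0, 0, 0], [0, 0, 0], [0, 0, 0], [0, 0, 0], [0, 0, -0.8], [0, 0, -0.8], [0, 0, -0.8], [0, 0, -0.8], [0, 0, -0.8], [0, 0, -0.8]]' --xyz '[[0, 0, -0.008], [0, 0, -0.03], [0, 0, -0.035], [0, 0, -0.035], [0, 0, -0.035], [0, 0, -0.023], [0.029, 0.0088, 0], [0.029, 0.0088, 0], [0.029, 0.0088, 0], [0.029, 0.0088, 0], [0.029, 0.0088, 0], [0.029, 0.0088, 0]]' --fingers '[0.02, 0.02, 0.02, 0.02, 0.02, 0.02, 0.02, 0.02, 0.02, 0.02, 0.02, 0.02]'

```text
t: 31.27
ee_pos: [0.5463, -0.1396, 0.2354]
ee_rot: [3.141, -0.0, 1.449]
force: [0.1, 0.4, -1.8]
gripper_width: 0.0313
```

>>> servo_tool --twist '[[0, 0, -0.8], [0, 0, -0.8], [0, 0, -0.8], [0, 0, -0.8], [0, 0, -0.8], [0, 0, -0.9], [0, 0, -0.9], [0, 0, -0.9], [0, 0, -0.9], [0, 0, 0], [0, 0, 0]]' --xyz '[[0.029, 0.0088, 0], [0.029, 0.0088, 0], [0.029, 0.0088, 0], [0.029, 0.0088, 0], [0.029, 0.0088, 0], [0.029, 0.0088, 0], [0.029, 0.0088, 0], [0.029, 0.0088, 0], [0.029, 0.0088, 0], [0, 0, 0], [0, 0, 0]]' --fingers '[0.02, 0.02, 0.02, 0.02, 0.02, 0.02, 0.02, 0.02, 0.02, 0.02, 0.02]'

```text
t: 32.18
ee_pos: [0.6417, 0.1169, 0.2345]
ee_rot: [-3.141, -0.0, 1.585]
force: [-0.3, -1.0, -1.0]
gripper_width: 0.0312
```

Run:
```python
from h import *
s=state();p=s['ee_pos'].copy();print(s['ee_pos'],np.degrees(s['ee_rot']),s['force'],s['gripper_width'])
plan([.641,.117,.146],np.radians(90.8),1)
```

```text
[0.64167077 0.11689374 0.23446998] [-1.79957890e+02 -1.39275050e-02  9.08319558e+01] [-0.31789426 -1.02594991 -0.98894529] 0.031228971757256186
n 1 xyz [ 0.0001 -0.0007  0.0885] twist z deg/row 0.032 len 0.0885
```

>>> servo_tool --twist '[[0, 0, 0], [0, 0, 0], [0, 0, 0], [0, 0, 0], [0, 0, 0], [0, 0, 0], [0, 0, 0], [0, 0, 0]]' --xyz '[[0, 0, 0.02], [0, 0, 0.02], [0, 0, 0.018], [0, 0, 0.015], [0, 0, 0.008], [0, 0, 0.005], [0, 0, 0.002], [0, 0, 0]]' --fingers '[0.02, 0.02, 0.02, 0.02, 0.02, 0.02, 0.02, 0.02]'

```text
t: 32.85
ee_pos: [0.6421, 0.1137, 0.1472]
ee_rot: [3.141, 0.0, 1.581]
force: [-0.1, -0.2, -2.3]
gripper_width: 0.0308
```

>>> servo_tool --twist '[[0, 0, 0], [0, 0, 0], [0, 0, 0], [0, 0, 0], [0, 0, 0], [0, 0, 0], [0, 0, 0]]' --xyz '[[0.002, 0, 0], [0.002, 0, 0], [0.002, 0, 0], [0.002, 0, 0], [0.002, 0, 0], [0.002, 0, 0], [0, 0, 0]]' --fingers '[0.02, 0.02, 0.02, 0.02, 0.02, 0.02, 0.02]'

```text
t: 33.43
ee_pos: [0.6417, 0.127, 0.1468]
ee_rot: [-3.142, -0.0, 1.582]
force: [0.4, 0.1, -2.2]
gripper_width: 0.031
```

>>> servo_tool --twist '[[0, 0, 0], [0, 0, 0], [0, 0, 0], [0, 0, 0], [0, 0, 0], [0, 0, 0]]' --xyz '[[0, 0.002, 0], [0, 0.002, 0], [0, 0.002, 0], [0, 0.002, 0], [0, 0.002, 0], [0, 0, 0.001]]' --fingers '[0.02, 0.02, 0.02, 0.02, 0.02, 0.02]'

```text
t: 33.93
ee_pos: [0.6522, 0.1261, 0.1458]
ee_rot: [3.141, 0.0, 1.581]
force: [0.6, 0.1, -1.6]
gripper_width: 0.0313
```

>>> servo_tool --twist '[[0, 0, 0], [0, 0, 0], [0, 0, 0], [0, 0, 0], [0, 0, 0], [0, 0, 0]]' --xyz '[[0.001, 0, 0.001], [0.001, 0, 0.001], [0.001, 0.001, 0.0005], [0, 0.001, 0], [0, 0, 0], [0, 0, 0]]' --fingers '[0.02, 0.02, 0.02, 0.02, 0.02, 0.02]'

```text
t: 34.43
ee_pos: [0.6526, 0.1285, 0.1443]
ee_rot: [-3.139, 0.0, 1.581]
force: [-7.0, -1.7, 8.1]
gripper_width: 0.0313
```

Seated on the platform and rail. Release, then a finger push.

>>> servo_tool --twist '[[0, 0, 0], [0, 0, 0], [0, 0, 0], [0, 0, 0], [0, 0, 0], [0, 0, 0], [0, 0, 0], [0, 0, 0], [0, 0, 0], [0, 0, 0]]' --xyz '[[0.001, 0, 0], [0, 0, 0], [0, 0, 0], [0, 0, 0], [0, 0, 0], [0, 0, -0.01], [0, 0, -0.02], [0, 0, -0.03], [0, 0, -0.03], [0, 0, 0]]' --fingers '[0.02, 0.055, 0.055, 0.055, 0.055, 0.06, 0.06, 0.06, 0.06, 0.06]'

```text
t: 35.27
ee_pos: [0.6569, 0.1304, 0.2407]
ee_rot: [3.132, -0.002, 1.581]
force: [0.9, -0.3, 0.4]
gripper_width: 0.0602
```

Run:
```python
from h import *
s=state();p=s['ee_pos'].copy();print(s['ee_pos'],s['t'])
row(cam('wrist','w11'))
bottles(cam('top'))
plan([.5938,-.3695,.11],np.radians(96),15)
```

```text
[0.65691252 0.13040201 0.24071524] 35.2667
cap [0.6483 0.2464 0.1519] [0.6483 0.2474] ztilt 0.0008
cap [0.6492 0.2078 0.152 ] [0.6492 0.2075] ztilt 0.0007
cap [0.648 0.168 0.152] [0.648  0.1675] ztilt 0.0008
cap [0.65   0.1273 0.152 ] [0.6502 0.1265] ztilt 0.0008
row rect ((0.6135326623916626, 0.1853405237197876), (0.12772521376609802, 0.15638737380504608), 0.45790863037109375)
9 [373. 124.] 256 col [113. 156. 112.] sat 37.0 cap [ 0.7123 -0.426 ] [ 0.7137 -0.4261] r 0.0171 rect [ 0.7125 -0.4253] [0.0541 0.0378] yaw 85.5 ztop 0.0829
16 [234. 153.] 111 col [213. 218. 223.] sat 7.0 cap [ 0.6601 -0.0009] [ 0.6243 -0.0025] r 0.0583 rect [ 0.6243 -0.0022] [0.1164 0.0006] yaw 2.1 ztop 0.0825
17 [227. 149.] 151 col [52. 50. 51.] sat 3.0 cap [0.6288 0.0133] [0.6295 0.0112] r 0.0508 rect [0.6295 0.0141] [0.1012 0.0121] yaw 0.5 ztop 0.0812
28 [355. 163.] 263 col [228. 234. 236.] sat 8.0 cap [ 0.5919 -0.3696] [ 0.5924 -0.3698] r 0.0172 rect [ 0.5922 -0.3702] [0.0544 0.0395] yaw 5.2 ztop 0.0821
29 [385. 173.] 259 col [129. 219. 237.] sat 74.0 cap [ 0.5628 -0.458 ] [ 0.5627 -0.4584] r 0.0167 rect [ 0.5632 -0.4583] [0.0557 0.0386] yaw 82.6 ztop 0.0823
33 [367. 212.] 268 col [232. 238. 240.] sat 7.0 cap [ 0.4453 -0.4028] [ 0.4449 -0.4031] r 0.0171 rect [ 0.4445 -0.402 ] [0.0556 0.0377] yaw 4.0 ztop 0.0822
34 [274. 238.] 254 col [203. 186. 244.] sat 44.5 cap [ 0.3665 -0.1273] [ 0.3663 -0.1275] r 0.017 rect [ 0.3667 -0.1269] [0.0539 0.0374] yaw 45.3 ztop 0.0821
n 15 xyz [-0.0331 -0.0059  0.0084] twist z deg/row -0.36 len 0.0346
```

View pics/w11.png

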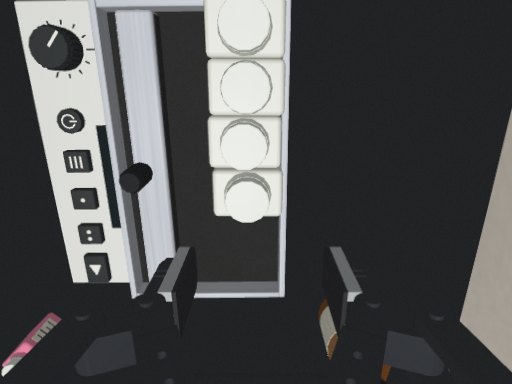

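Four in the row and square. Next E.

>>> servo_tool --twist '[[0, 0, -0.36], [0, 0, -0.36], [0, 0, -0.36], [0, 0, -0.36], [0, 0, -0.36], [0, 0, -0.36], [0, 0, -0.36], [0, 0, -0.36], [0, 0, -0.36], [0, 0, -0.36], [0, 0, -0.36], [0, 0, -0.36]]' --xyz '[[-0.033, -0.006, 0.0084], [-0.033, -0.006, 0.0084], [-0.033, -0.006, 0.0084], [-0.033, -0.006, 0.0084], [-0.033, -0.006, 0.0084], [-0.033, -0.006, 0.0084], [-0.033, -0.006, 0.0084], [-0.033, -0.006, 0.0084], [-0.033, -0.006, 0.0084], [-0.033, -0.006, 0.0084], [-0.033, -0.006, 0.0084], [-0.033, -0.006, 0.0084]]' --fingers '[0.06, 0.06, 0.06, 0.06, 0.06, 0.06, 0.06, 0.06, 0.06, 0.06, 0.06, 0.06]'

```text
t: 36.37
ee_pos: [0.5986, -0.2695, 0.131]
ee_rot: [-3.14, -0.001, 1.657]
force: [0.9, -0.3, 0.0]
gripper_width: 0.0603
```

>>> servo_tool --twist '[[0, 0, -0.36], [0, 0, -0.36], [0, 0, -0.36], [0, 0, 0], [0, 0, 0]]' --xyz '[[-0.033, -0.0055, 0.0084], [-0.032, -0.0055, 0.0084], [-0.032, -0.005, 0.0084], [0, 0, 0], [0, 0, 0]]' --fingers '[0.06, 0.06, 0.06, 0.06, 0.06]'

```text
t: 36.78
ee_pos: [0.5902, -0.369, 0.1053]
ee_rot: [-3.138, -0.0, 1.671]
force: [-0.9, 1.4, 0.2]
gripper_width: 0.0599
```

Run:
```python
from h import *
s=state();print(s['ee_pos'],np.degrees(s['ee_rot']))
plan([.5938,-.3695,.068],np.radians(96),5)
bottles(cam('wrist'))
```

```text
[ 0.59021754 -0.36895543  0.10527001] [-1.79807359e+02 -2.83940989e-02  9.57422705e+01]
n 5 xyz [-0.0002  0.0007  0.0075] twist z deg/row -0.052 len 0.0075
1 [488. 123.] 3134 col [192. 190. 174.] sat 17.0 cap [ 0.7071 -0.3   ] [ 0.7178 -0.3017] r 0.0273 rect [ 0.7136 -0.2998] [0.0202 0.061 ] yaw -79.4 ztop 0.083
32 [262. 219.] 5776 col [240. 243. 243.] sat 3.0 cap [ 0.5934 -0.3684] [ 0.5937 -0.3692] r 0.0171 rect [ 0.5935 -0.3691] [0.0539 0.038 ] yaw 6.1 ztop 0.0792
34 [ 37. 245.] 5006 col [209. 218. 216.] sat 6.0 cap [ 0.451  -0.4012] [ 0.4471 -0.4024] r 0.0179 rect [ 0.4514 -0.4014] [0.0438 0.0384] yaw 5.8 ztop 0.0793
40 [431. 291.] 2449 col [ 76. 149.  49.] sat 78.0 cap [ 0.7206 -0.4132] [ 0.7206 -0.4151] r 0.0111 rect [ 0.7136 -0.4122] [0.0285 0.0387] yaw -1.6 ztop 0.0787
44 [211. 327.] 3532 col [144. 218. 234.] sat 7.0 cap [ 0.5648 -0.4537] [ 0.5634 -0.4574] r 0.0177 rect [ 0.5654 -0.4561] [0.0515 0.0353] yaw 83.5 ztop 0.0788
```

>>> servo_tool --twist '[[0, 0, 0], [0, 0, 0], [0, 0, 0], [0, 0, 0], [0, 0, 0], [0, 0, 0], [0, 0, 0], [0, 0, 0], [0, 0, 0], [0, 0, 0], [0, 0, 0], [0, 0, 0]]' --xyz '[[-0.001, 0.0015, 0.007], [0, 0.0015, 0.007], [0, 0, 0.008], [0, 0, 0.008], [0, 0, 0.0075], [0, 0, 0], [0, 0, 0], [0, 0, 0], [0, 0, 0], [0, 0, 0], [0, 0, 0], [0, 0, 0]]' --fingers '[0.06, 0.06, 0.06, 0.06, 0.06, 0.055, 0.02, 0.02, 0.02, 0.02, 0.02, 0.02]'

```text
t: 37.83
ee_pos: [0.5959, -0.3675, 0.0703]
ee_rot: [3.141, 0.001, 1.675]
force: [-1.3, -0.4, 2.1]
gripper_width: 0.0306
```

Run:
```python
from h import *
s=state();p=s['ee_pos'].copy();print(s['ee_pos'],np.degrees(s['ee_rot']),s['force'],s['gripper_width'])
p[2]=.235
plan([.641,.076,.235],np.radians(90.8),15,start=p)
```

```text
[ 0.59585119 -0.36751847  0.07025836] [1.79967411e+02 2.99051075e-02 9.59903195e+01] [-1.29186011 -0.37180936  2.11789576] 0.03058800373413628
n 15 xyz [ 0.0293  0.0048 -0.    ] twist z deg/row 0.346 len 0.0297
```

>>> servo_tool --twist '[[0, 0, 0], [0, 0, 0], [0, 0, 0], [0, 0, 0], [0, 0, 0], [0, 0, 0], [0, 0, 0.35], [0, 0, 0.35], [0, 0, 0.35], [0, 0, 0.35], [0, 0, 0.35], [0, 0, 0.35]]' --xyz '[[0, 0, -0.008], [0, 0, -0.03], [0, 0, -0.035], [0, 0, -0.035], [0, 0, -0.035], [0, 0, -0.023], [0.029, 0.005, 0], [0.029, 0.005, 0], [0.029, 0.005, 0], [0.029, 0.005, 0], [0.029, 0.005, 0], [0.029, 0.005, 0]]' --fingers '[0.02, 0.02, 0.02, 0.02, 0.02, 0.02, 0.02, 0.02, 0.02, 0.02, 0.02, 0.02]'

```text
t: 38.83
ee_pos: [0.6098, -0.1896, 0.2362]
ee_rot: [3.141, -0.0, 1.639]
force: [-0.3, -0.1, -1.6]
gripper_width: 0.0311
```

>>> servo_tool --twist '[[0, 0, 0.35], [0, 0, 0.35], [0, 0, 0.35], [0, 0, 0.35], [0, 0, 0.35], [0, 0, 0.35], [0, 0, 0.35], [0, 0, 0.35], [0, 0, 0.35], [0, 0, 0], [0, 0, 0]]' --xyz '[[0.029, 0.005, 0], [0.029, 0.005, 0], [0.029, 0.005, 0], [0.029, 0.005, 0], [0.029, 0.005, 0], [0.029, 0.004, 0], [0.029, 0.004, 0], [0.029, 0.004, 0], [0.029, 0.004, 0], [0, 0, 0], [0, 0, 0]]' --fingers '[0.02, 0.02, 0.02, 0.02, 0.02, 0.02, 0.02, 0.02, 0.02, 0.02, 0.02]'

```text
t: 39.75
ee_pos: [0.6393, 0.0743, 0.2357]
ee_rot: [-3.141, -0.001, 1.588]
force: [-0.1, -0.6, -1.0]
gripper_width: 0.0305
```

Run:
```python
from h import *
s=state();p=s['ee_pos'].copy();print(s['ee_pos'],np.degrees(s['ee_rot']),s['force'],s['gripper_width'])
plan([.642,.077,.148],np.radians(90.8),1)
```

```text
[0.63934075 0.07432679 0.23572675] [-1.79970578e+02 -4.68762386e-02  9.10079555e+01] [-0.14705328 -0.62437566 -1.01679584] 0.03047836842759095
n 1 xyz [0.0026 0.0027 0.0877] twist z deg/row 0.208 len 0.0878
```

>>> servo_tool --twist '[[0, 0, 0], [0, 0, 0], [0, 0, 0], [0, 0, 0], [0, 0, 0], [0, 0, 0], [0, 0, 0], [0, 0, 0]]' --xyz '[[0.001, 0.002, 0.02], [0.001, 0, 0.02], [0, 0, 0.018], [0, 0, 0.015], [0, 0, 0.009], [0, 0, 0.005], [0, 0, 0.0025], [0, 0, 0]]' --fingers '[0.02, 0.02, 0.02, 0.02, 0.02, 0.02, 0.02, 0.02]'

```text
t: 40.42
ee_pos: [0.6418, 0.0728, 0.1465]
ee_rot: [3.141, 0.0, 1.583]
force: [0.9, 0.5, -1.7]
gripper_width: 0.0307
```

>>> servo_tool --twist '[[0, 0, 0], [0, 0, 0], [0, 0, 0], [0, 0, 0], [0, 0, 0], [0, 0, 0], [0, 0, 0]]' --xyz '[[0.002, 0, 0], [0.002, 0, 0], [0.002, 0, 0], [0.002, 0, 0], [0.002, 0, 0], [0.002, 0, 0], [0, 0, 0]]' --fingers '[0.02, 0.02, 0.02, 0.02, 0.02, 0.02, 0.02]'

```text
t: 41.0
ee_pos: [0.6414, 0.0862, 0.1463]
ee_rot: [3.142, -0.0, 1.585]
force: [0.5, -0.4, -2.1]
gripper_width: 0.031
```

>>> servo_tool --twist '[[0, 0, 0], [0, 0, 0], [0, 0, 0], [0, 0, 0], [0, 0, 0], [0, 0, 0]]' --xyz '[[0.001, 0.002, 0], [0.001, 0.002, 0], [0, 0.002, 0], [0, 0.002, 0.001], [0, 0.001, 0.001], [0, 0, 0]]' --fingers '[0.02, 0.02, 0.02, 0.02, 0.02, 0.02]'

```text
t: 41.5
ee_pos: [0.6504, 0.0874, 0.1452]
ee_rot: [-3.141, -0.0, 1.584]
force: [-4.6, -0.1, 7.2]
gripper_width: 0.0307
```

>>> servo_tool --twist '[[0, 0, 0], [0, 0, 0], [0, 0, 0], [0, 0, 0]]' --xyz '[[0.001, 0, 0], [0.001, 0, 0], [0.001, 0.001, 0], [0, 0, 0]]' --fingers '[0.02, 0.02, 0.02, 0.02]'

```text
t: 41.83
ee_pos: [0.6516, 0.0895, 0.1453]
ee_rot: [3.141, 0.001, 1.583]
force: [-2.1, -2.4, 6.0]
gripper_width: 0.0308
```

>>> servo_tool --twist '[[0, 0, 0], [0, 0, 0], [0, 0, 0], [0, 0, 0], [0, 0, 0], [0, 0, 0], [0, 0, 0], [0, 0, 0], [0, 0, 0]]' --xyz '[[0, 0, 0], [0, 0, 0], [0, 0, 0], [0, 0, 0], [0, 0, -0.01], [0, 0, -0.02], [0, 0, -0.03], [0, 0, -0.03], [0, 0, 0]]' --fingers '[0.055, 0.055, 0.055, 0.055, 0.06, 0.06, 0.06, 0.06, 0.06]'

```text
t: 42.58
ee_pos: [0.6544, 0.0905, 0.2416]
ee_rot: [3.132, -0.002, 1.584]
force: [1.5, -1.4, 1.0]
gripper_width: 0.0604
```

Run:
```python
from h import *
s=state();p=s['ee_pos'].copy();print(s['ee_pos'],s['t'])
row(cam('wrist','w12'))
bottles(cam('top'))
plan([.446,-.4026,.11],np.radians(94.2),16)
```

```text
[0.65444103 0.09048975 0.24160631] 42.5833
cap [0.6492 0.2065 0.1519] [0.6492 0.2074] ztilt 0.0008
cap [0.6479 0.1677 0.1519] [0.6479 0.1675] ztilt 0.0007
cap [0.6501 0.127  0.152 ] [0.65   0.1262] ztilt 0.0008
cap [0.6496 0.0874 0.1521] [0.6496 0.0868] ztilt 0.0008
row rect ((0.6139280796051025, 0.14524319767951965), (0.12789173424243927, 0.15704669058322906), 0.5181222558021545)
8 [373. 124.] 253 col [114. 158. 112.] sat 35.0 cap [ 0.7124 -0.426 ] [ 0.7141 -0.4261] r 0.0174 rect [ 0.7127 -0.4247] [0.0551 0.0386] yaw 86.2 ztop 0.0821
15 [233. 147.] 72 col [213. 218. 222.] sat 7.0 cap [ 0.6557 -0.0007] [ 0.6375 -0.0009] r 0.0449 rect [ 0.6375 -0.0007] [0.0895 0.0007] yaw 0.8 ztop 0.0829
17 [227. 149.] 150 col [52. 50. 52.] sat 3.0 cap [0.6297 0.0134] [0.6294 0.0126] r 0.0515 rect [0.6294 0.0139] [0.1023 0.0124] yaw 0.3 ztop 0.0813
28 [385. 173.] 263 col [122. 217. 236.] sat 76.0 cap [ 0.5628 -0.4581] [ 0.5633 -0.459 ] r 0.017 rect [ 0.5623 -0.4581] [0.0544 0.0392] yaw 85.5 ztop 0.0823
30 [367. 212.] 265 col [232. 238. 240.] sat 8.0 cap [ 0.4448 -0.4026] [ 0.4448 -0.4027] r 0.0172 rect [ 0.4448 -0.4024] [0.0545 0.0396] yaw 6.9 ztop 0.0812
31 [274. 238.] 253 col [202. 185. 244.] sat 45.0 cap [ 0.3666 -0.1271] [ 0.3663 -0.1275] r 0.017 rect [ 0.3667 -0.1269] [0.0541 0.0374] yaw 45.3 ztop 0.0821
n 16 xyz [-0.0303 -0.0142  0.0079] twist z deg/row -0.216 len 0.0343
```

View pics/w12.png

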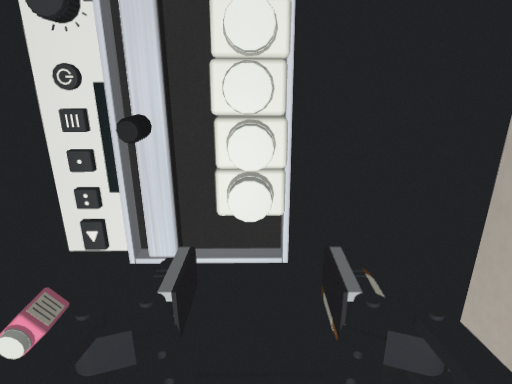

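Five placed. Now F.

>>> servo_tool --twist '[[0, 0, -0.2], [0, 0, -0.2], [0, 0, -0.2], [0, 0, -0.2], [0, 0, -0.2], [0, 0, -0.2], [0, 0, -0.2], [0, 0, -0.2], [0, 0, -0.2], [0, 0, -0.2], [0, 0, -0.2], [0, 0, -0.2]]' --xyz '[[-0.03, -0.014, 0.008], [-0.03, -0.014, 0.008], [-0.03, -0.014, 0.008], [-0.03, -0.014, 0.008], [-0.03, -0.014, 0.008], [-0.03, -0.014, 0.008], [-0.03, -0.014, 0.008], [-0.03, -0.014, 0.008], [-0.03, -0.014, 0.008], [-0.03, -0.014, 0.008], [-0.03, -0.014, 0.008], [-0.03, -0.014, 0.008]]' --fingers '[0.06, 0.06, 0.06, 0.06, 0.06, 0.06, 0.06, 0.06, 0.06, 0.06, 0.06, 0.06]'

```text
t: 43.68
ee_pos: [0.4937, -0.2756, 0.1371]
ee_rot: [-3.14, -0.001, 1.626]
force: [0.1, 0.4, 0.7]
gripper_width: 0.0599
```

>>> servo_tool --twist '[[0, 0, -0.2], [0, 0, -0.2], [0, 0, -0.3], [0, 0, -0.3], [0, 0, 0], [0, 0, 0]]' --xyz '[[-0.03, -0.014, 0.008], [-0.03, -0.014, 0.008], [-0.03, -0.014, 0.008], [-0.03, -0.014, 0.008], [0, 0, 0], [0, 0, 0]]' --fingers '[0.06, 0.06, 0.06, 0.06, 0.06, 0.06]'

```text
t: 44.18
ee_pos: [0.4439, -0.3995, 0.1049]
ee_rot: [-3.139, -0.001, 1.639]
force: [0.6, 0.3, -0.3]
gripper_width: 0.0602
```

Run:
```python
from h import *
s=state();print(s['ee_pos'],np.degrees(s['ee_rot']))
plan([.446,-.4023,.068],np.radians(94.5),5)
bottles(cam('wrist'))
```

```text
[ 0.44391965 -0.39954154  0.10485943] [-1.79839561e+02 -4.71510049e-02  9.38826276e+01]
n 5 xyz [-0.0006  0.0004  0.0074] twist z deg/row -0.123 len 0.0074
14 [260. 223.] 5793 col [246. 247. 247.] sat 1.0 cap [ 0.4456 -0.4014] [ 0.4459 -0.4027] r 0.0172 rect [ 0.4457 -0.4022] [0.0539 0.0384] yaw 5.8 ztop 0.0795
19 [428. 289.] 2647 col [ 33. 197. 220.] sat 180.0 cap [ 0.5699 -0.4456] [ 0.5689 -0.4488] r 0.013 rect [ 0.5645 -0.4452] [0.031  0.0384] yaw -5.2 ztop 0.0787
```

>>> servo_tool --twist '[[0, 0, -0.7], [0, 0, -0.7], [0, 0, 0], [0, 0, 0], [0, 0, 0], [0, 0, 0], [0, 0, 0], [0, 0, 0], [0, 0, 0], [0, 0, 0], [0, 0, 0], [0, 0, 0]]' --xyz '[[-0.002, 0.0005, 0.007], [-0.0015, 0, 0.007], [0, 0, 0.008], [0, 0, 0.008], [0, 0, 0.0075], [0, 0, 0], [0, 0, 0], [0, 0, 0], [0, 0, 0], [0, 0, 0], [0, 0, 0], [0, 0, 0]]' --fingers '[0.06, 0.06, 0.06, 0.06, 0.06, 0.055, 0.02, 0.02, 0.02, 0.02, 0.02, 0.02]'

```text
t: 45.23
ee_pos: [0.4474, -0.4016, 0.0692]
ee_rot: [3.141, 0.0, 1.668]
force: [-0.8, -0.1, 0.8]
gripper_width: 0.0313
```

Run:
```python
from h import *
s=state();p=s['ee_pos'].copy();print(s['ee_pos'],np.degrees(s['ee_rot']),s['force'],s['gripper_width'])
p[2]=.235
plan([.641,.036,.235],np.radians(90.8),16,start=p)
```

```text
[ 0.44737001 -0.4015805   0.06916341] [1.79971181e+02 2.72396172e-02 9.55421527e+01] [-0.81226997 -0.14524277  0.77333926] 0.03127679053255106
n 16 xyz [ 0.0266  0.0137 -0.    ] twist z deg/row 0.296 len 0.0299
```

>>> servo_tool --twist '[[0, 0, 0], [0, 0, 0], [0, 0, 0], [0, 0, 0], [0, 0, 0], [0, 0, 0], [0, 0, 0.3], [0, 0, 0.3], [0, 0, 0.3], [0, 0, 0.3], [0, 0, 0.3], [0, 0, 0.3]]' --xyz '[[0, 0, -0.008], [0, 0, -0.03], [0, 0, -0.035], [0, 0, -0.035], [0, 0, -0.035], [0, 0, -0.023], [0.0265, 0.0137, 0], [0.0265, 0.0137, 0], [0.0265, 0.0137, 0], [0.0265, 0.0137, 0], [0.0265, 0.0137, 0], [0.0265, 0.0137, 0]]' --fingers '[0.02, 0.02, 0.02, 0.02, 0.02, 0.02, 0.02, 0.02, 0.02, 0.02, 0.02, 0.02]'

```text
t: 46.23
ee_pos: [0.516, -0.2345, 0.2353]
ee_rot: [3.141, -0.0, 1.636]
force: [0.7, 0.8, -2.0]
gripper_width: 0.0308
```

>>> servo_tool --twist '[[0, 0, 0.3], [0, 0, 0.3], [0, 0, 0.3], [0, 0, 0.3], [0, 0, 0.3], [0, 0, 0.3], [0, 0, 0.3], [0, 0, 0.3], [0, 0, 0.3], [0, 0, 0.3], [0, 0, 0], [0, 0, 0]]' --xyz '[[0.0265, 0.0137, 0], [0.0265, 0.0137, 0], [0.0265, 0.0137, 0], [0.0265, 0.0137, 0], [0.0265, 0.0137, 0], [0.0265, 0.0137, 0], [0.0265, 0.0137, 0], [0.0265, 0.0137, 0], [0.0265, 0.0137, 0], [0.0265, 0.0137, 0], [0, 0, 0], [0, 0, 0]]' --fingers '[0.02, 0.02, 0.02, 0.02, 0.02, 0.02, 0.02, 0.02, 0.02, 0.02, 0.02, 0.02]'

```text
t: 47.23
ee_pos: [0.6417, 0.0372, 0.2345]
ee_rot: [-3.141, -0.0, 1.588]
force: [0.7, -0.6, -1.9]
gripper_width: 0.0313
```

Run:
```python
from h import *
s=state();p=s['ee_pos'].copy();print(s['ee_pos'],np.degrees(s['ee_rot']),s['force'],s['gripper_width'])
plan([.642,.036,.146],np.radians(90.8),1)
```

```text
[0.6416906  0.03715949 0.23449155] [-1.79955120e+02 -2.63856581e-02  9.09825901e+01] [ 0.72310712 -0.64118068 -1.92149428] 0.031250463858834204
n 1 xyz [-0.0012  0.0003  0.0885] twist z deg/row 0.183 len 0.0885
```

>>> servo_tool --twist '[[0, 0, 0], [0, 0, 0], [0, 0, 0], [0, 0, 0], [0, 0, 0], [0, 0, 0], [0, 0, 0], [0, 0, 0]]' --xyz '[[0.001, 0, 0.02], [0, 0, 0.02], [0, 0, 0.018], [0, 0, 0.015], [0, 0, 0.009], [0, 0, 0.005], [0, 0, 0.0025], [0, 0, 0]]' --fingers '[0.02, 0.02, 0.02, 0.02, 0.02, 0.02, 0.02, 0.02]'

```text
t: 47.9
ee_pos: [0.6417, 0.035, 0.1455]
ee_rot: [3.141, 0.0, 1.583]
force: [0.3, 0.3, -2.0]
gripper_width: 0.0311
```

>>> servo_tool --twist '[[0, 0, 0], [0, 0, 0], [0, 0, 0], [0, 0, 0], [0, 0, 0], [0, 0, 0], [0, 0, 0]]' --xyz '[[0.002, 0, 0], [0.002, 0, 0], [0.002, 0, 0], [0.002, 0, 0], [0.002, 0, 0], [0.001, 0, 0], [0, 0, 0]]' --fingers '[0.02, 0.02, 0.02, 0.02, 0.02, 0.02, 0.02]'

```text
t: 48.48
ee_pos: [0.6415, 0.047, 0.1453]
ee_rot: [3.142, -0.0, 1.585]
force: [0.6, 0.7, -2.0]
gripper_width: 0.0311
```

>>> servo_tool --twist '[[0, 0, 0], [0, 0, 0], [0, 0, 0], [0, 0, 0], [0, 0, 0], [0, 0, 0]]' --xyz '[[0.001, 0.002, 0], [0, 0.002, 0], [0, 0.002, 0], [0, 0.002, 0.001], [0, 0.002, 0.001], [0, 0, 0]]' --fingers '[0.02, 0.02, 0.02, 0.02, 0.02, 0.02]'

```text
t: 48.98
ee_pos: [0.6513, 0.0475, 0.1442]
ee_rot: [-3.141, -0.0, 1.584]
force: [-5.5, -0.4, 6.9]
gripper_width: 0.0313
```

>>> servo_tool --twist '[[0, 0, 0], [0, 0, 0], [0, 0, 0], [0, 0, 0], [0, 0, 0], [0, 0, 0], [0, 0, 0], [0, 0, 0], [0, 0, 0], [0, 0, 0], [0, 0, 0]]' --xyz '[[0.001, 0.001, 0], [0.001, 0, 0], [0, 0, 0], [0, 0, 0], [0, 0, 0], [0, 0, 0], [0, 0, -0.01], [0, 0, -0.02], [0, 0, -0.03], [0, 0, -0.03], [0, 0, 0]]' --fingers '[0.02, 0.02, 0.055, 0.055, 0.055, 0.055, 0.06, 0.06, 0.06, 0.06, 0.06]'

```text
t: 49.9
ee_pos: [0.6555, 0.0494, 0.2407]
ee_rot: [3.132, -0.001, 1.584]
force: [0.1, -0.6, 0.8]
gripper_width: 0.0601
```

>>> servo_tool --twist '[[0, 0, 0], [0, 0, 0], [0, 0, 0], [0, 0, 0], [0, 0, 0], [0, 0, 0], [0, 0, 0], [0, 0, 0], [0, 0, 0]]' --xyz '[[-0.025, -0.002, 0], [-0.025, 0, 0], [-0.005, 0, 0.015], [0, 0, 0.025], [0, 0, 0.03], [0, 0, 0.03], [0, 0, 0.025], [0, 0, 0.01], [0, 0, 0]]' --fingers '[0, 0, 0, 0, 0, 0, 0, 0, 0]'

```text
t: 50.65
ee_pos: [0.6503, -0.0053, 0.0969]
ee_rot: [-3.139, 0.0, 1.584]
force: [-0.0, 0.3, 0.9]
gripper_width: 0.0002
```

Run:
```python
from h import *
s=state();p=s['ee_pos'].copy();print(s['ee_pos'],s['t'],s['gripper_width'],s['force'])
row(cam('wrist','w13'))
```

```text
[ 0.6503252  -0.00532592  0.09688822] 50.65 0.00019941937741435424 [-0.0138026   0.26783317  0.92781056]
cap [0.6497 0.0844 0.1519] [0.6495 0.0869] ztilt 0.0007
cap [0.6512 0.0479 0.152 ] [0.6513 0.0467] ztilt 0.0007
cap [0.6263 0.0012 0.1557] [ 0.6277 -0.0035] ztilt 0.0048
cap [0.6776 0.0018 0.1558] [ 0.6762 -0.0029] ztilt 0.0049
row rect ((0.6510241031646729, 0.040812671184539795), (0.06074448674917221, 0.11669667065143585), 0.9792889356613159)
```

View pics/w13.png

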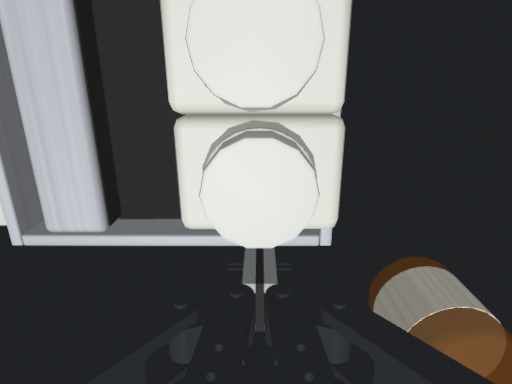

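>>> servo_tool --twist '[[0, 0, 0], [0, 0, 0], [0, 0, 0], [0, 0, 0], [0, 0, 0], [0, 0, 0], [0, 0, 0], [0, 0, 0], [0, 0, 0], [0, 0, 0]]' --xyz '[[0, 0, -0.006], [0.007, 0, 0], [0.006, 0, 0], [0.003, 0, 0], [0.002, 0, 0], [0.002, 0, 0], [0.002, 0, 0], [0.0015, 0, 0], [0.0015, 0, 0], [0, 0, 0]]' --fingers '[0, 0, 0, 0, 0, 0, 0, 0, 0, 0]'

```text
t: 51.53
ee_pos: [0.6508, 0.017, 0.1044]
ee_rot: [-3.142, 0.003, 1.582]
force: [-0.5, -7.2, 1.7]
gripper_width: -0.0001
```

>>> servo_tool --twist '[[0, 0, 0], [0, 0, 0], [0, 0, 0], [0, 0, 0]]' --xyz '[[0.001, 0, 0], [0.001, 0, 0], [0, 0, 0], [0, 0, 0]]' --fingers '[0, 0, 0, 0]'

```text
t: 51.87
ee_pos: [0.6508, 0.017, 0.1045]
ee_rot: [3.141, 0.004, 1.58]
force: [-0.6, -10.5, 2.5]
gripper_width: -0.0001
```

>>> servo_tool --twist '[[0, 0, 0], [0, 0, 0], [0, 0, 0], [0, 0, 0], [0, 0, 0], [0, 0, 0], [0, 0, 0]]' --xyz '[[-0.005, 0, 0], [-0.008, 0, 0], [0, 0, -0.03], [0, 0, -0.04], [0, 0, -0.04], [0, 0, -0.03], [0, 0, 0]]' --fingers '[0, 0, 0, 0, 0, 0, 0]'

```text
t: 52.45
ee_pos: [0.6542, 0.0083, 0.2518]
ee_rot: [3.131, -0.002, 1.584]
force: [2.6, -0.3, 1.6]
gripper_width: -0.0001
```

Run:
```python
from h import *
s=state();p=s['ee_pos'].copy();print(s['ee_pos'],s['t'],s['force'])
row(cam('wrist','w14'))
c=cam('wrist')
W=cloud(c)
# knob
z=W[...,2];m=(z>.128)&(z<.142)&(W[...,0]>.52)&(W[...,0]<.6)&(W[...,1]>.1)&(W[...,1]<.17)
print(m.sum(),W[m].mean(0))
```

```text
[0.65415558 0.00828309 0.25181338] 52.45 [ 2.62507982 -0.31170107  1.64759755]
cap [0.6504 0.1266 0.1518] [0.6504 0.1275] ztilt 0.0008
cap [0.65   0.0879 0.152 ] [0.6501 0.0877] ztilt 0.0007
cap [0.6514 0.0482 0.1521] [0.6512 0.0476] ztilt 0.0008
row rect ((0.6147862672805786, 0.08532382547855377), (0.1283649504184723, 0.1164800226688385), 0.6608714461326599)
665 [0.55879085 0.13419108 0.1330816 ]
```

View pics/w14.png

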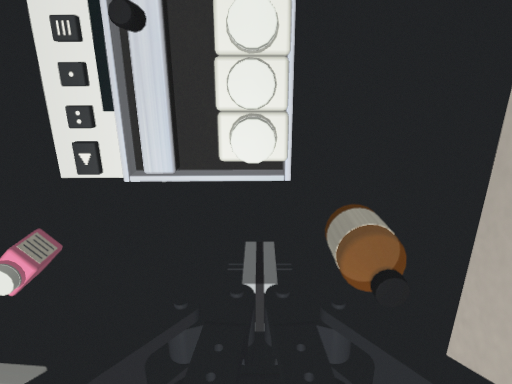

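```bash
python3 -c "
from h import *
plan([.513,.1345,.19],np.radians(90.8),8)"
```

```text
n 8 xyz [ 0.016  -0.0171  0.007 ] twist z deg/row -0.005 len 0.0244
```

>>> servo_tool --twist '[[0, 0, 0], [0, 0, 0], [0, 0, 0], [0, 0, 0], [0, 0, 0], [0, 0, 0], [0, 0, 0], [0, 0, 0], [0, 0, 0], [0, 0, 0]]' --xyz '[[0.016, -0.017, 0.0], [0.016, -0.017, 0.005], [0.016, -0.017, 0.01], [0.016, -0.017, 0.01], [0.016, -0.017, 0.01], [0.016, -0.017, 0.01], [0.016, -0.017, 0.01], [0.016, -0.017, 0.007], [0, 0, 0], [0, 0, 0]]' --fingers '[0, 0, 0, 0, 0, 0, 0, 0, 0, 0]'

```text
t: 53.38
ee_pos: [0.5115, 0.1356, 0.1806]
ee_rot: [-3.138, 0.001, 1.587]
force: [0.6, -0.6, 0.5]
gripper_width: -0.0001
```

>>> servo_tool --twist '[[0, 0, 0], [0, 0, 0], [0, 0, 0], [0, 0, 0], [0, 0, 0], [0, 0, 0]]' --xyz '[[0, 0, 0.02], [0, 0, 0.025], [0, 0, 0.02], [0, 0, 0.008], [0, 0, 0], [0, 0, 0]]' --fingers '[0, 0, 0, 0, 0, 0]'

```text
t: 53.88
ee_pos: [0.5137, 0.1341, 0.1093]
ee_rot: [-3.141, 0.001, 1.583]
force: [-0.0, 0.1, 0.4]
gripper_width: 0.0001
```

Run:
```python
from h import *
s=state();p=s['ee_pos'].copy();print(s['ee_pos'],s['t'],s['force'])
c=cam('wrist','w15')
```

```text
[0.51372928 0.13407534 0.10928478] 53.8833 [-0.03482173  0.13282869  0.38550743]
```

View pics/w15.png

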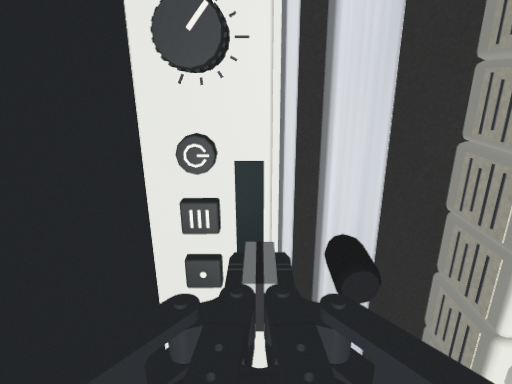

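The wrist view shows the printed labels on the bottles' front faces (right edge) and the knob at (352,268), level with the fingers. Now pushing the knob.

>>> servo_tool --twist '[[0, 0, 0], [0, 0, 0], [0, 0, 0], [0, 0, 0], [0, 0, 0], [0, 0, 0], [0, 0, 0], [0, 0, 0], [0, 0, 0], [0, 0, 0], [0, 0, 0], [0, 0, 0]]' --xyz '[[0, 0.006, 0], [0, 0.006, 0], [0, 0.006, 0], [0, 0.005, 0], [0, 0.005, 0], [0, 0.005, 0], [0, 0.005, 0], [0, 0.005, 0], [0, 0.005, 0], [0, 0.005, 0], [0, 0.005, 0], [0, 0, 0]]' --fingers '[0, 0, 0, 0, 0, 0, 0, 0, 0, 0, 0, 0]'

```text
t: 54.93
ee_pos: [0.5726, 0.1356, 0.1092]
ee_rot: [3.14, -0.0, 1.584]
force: [0.9, 0.3, 0.1]
gripper_width: -0.0
```

Run:
```python
from h import *
s=state();print(s['ee_pos'],s['t'],s['force'])
c=cam('wrist','w16');W=cloud(c)
z=W[...,2];m=(z>.130)&(z<.140)&(W[...,0]>.55)&(W[...,0]<.62)&(W[...,1]>.11)&(W[...,1]<.16)
print(m.sum(),W[m].mean(0),W[m].max(0))
```

```text
[0.57255553 0.13561694 0.10922657] 54.9333 [0.86142885 0.27522742 0.09858592]
2147 [0.58789907 0.14136374 0.13417966] [0.61998002 0.1583582  0.13999651]
```

View pics/w16.png

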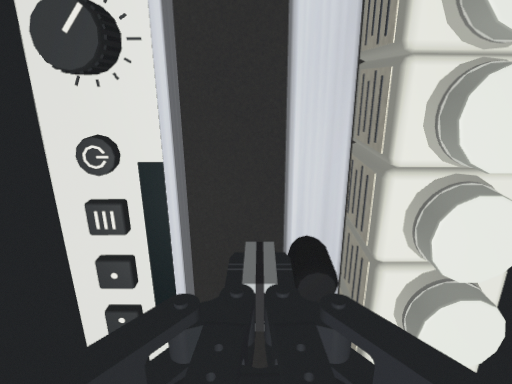

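>>> servo_tool --twist '[[0, 0, 0], [0, 0, 0], [0, 0, 0], [0, 0, 0], [0, 0, 0], [0, 0, 0], [0, 0, 0]]' --xyz '[[0, 0.002, 0], [0, 0.002, 0], [0, 0.002, 0], [0, 0.002, 0], [0, 0.002, 0], [0, 0.002, 0], [0, 0, 0]]' --fingers '[0, 0, 0, 0, 0, 0, 0]'

```text
t: 55.57
ee_pos: [0.5782, 0.1354, 0.1088]
ee_rot: [-3.131, 0.001, 1.584]
force: [-21.8, -1.2, 15.9]
gripper_width: 0.0001
```

Bar stalls against the row (22 N). Backing off and checking.

>>> servo_tool --twist '[[0, 0, 0], [0, 0, 0], [0, 0, 0], [0, 0, 0], [0, 0, 0], [0, 0, 0], [0, 0, 0], [0, 0, 0]]' --xyz '[[0, -0.008, 0], [0, -0.012, 0], [0, -0.01, -0.02], [0, 0, -0.03], [0, 0, -0.04], [0, 0, -0.04], [0, 0, -0.04], [0, 0, 0]]' --fingers '[0, 0, 0, 0, 0, 0, 0, 0]'

```text
t: 56.23
ee_pos: [0.5577, 0.1357, 0.288]
ee_rot: [3.128, -0.004, 1.583]
force: [1.6, -0.1, 0.9]
gripper_width: 0.0003
```

>>> servo_tool --twist '[[0, 0, 0], [0, 0, 0], [0, 0, 0], [0, 0, 0]]' --xyz '[[0, -0.01, -0.01], [0, -0.01, -0.01], [0, 0, 0], [0, 0, 0]]' --fingers '[0, 0, 0, 0]'

```text
t: 56.57
ee_pos: [0.534, 0.1351, 0.2998]
ee_rot: [3.139, -0.001, 1.584]
force: [1.3, 0.1, -0.2]
gripper_width: -0.0001
```

Run:
```python
from h import *
s=state();print(s['ee_pos'],s['t'],s['force'])
c=cam('wrist','w17');row(c);W=cloud(c)
z=W[...,2];m=(z>.130)&(z<.140)&(W[...,0]>.58)&(W[...,0]<.617)&(W[...,1]>.11)&(W[...,1]<.16)
print(m.sum(),np.median(W[m],0))
# blobs: dark keys
g=c['frame'].max(2)
zz=(z>.056)&(z<.07)&(g<110)&(W[...,0]<.53)&(W[...,0]>.44)
n,l,st,ce=cv2.connectedComponentsWithStats(zz.astype(np.uint8))
for i in range(1,n):
    if st[i,4]>150: 
        P=W[l==i]; print(ce[i].round(1),st[i,4],((P.min(0)+P.max(0))/2).round(4),(P.max(0)-P.min(0)).round(3))
```

```text
[0.53403173 0.13506531 0.29978518] 56.5667 [ 1.33035239  0.13054188 -0.23025618]
cap [0.6484 0.2477 0.1518] [0.649  0.2474] ztilt 0.001
cap [0.6487 0.2081 0.1519] [0.6495 0.2079] ztilt 0.0009
cap [0.6494 0.1681 0.152 ] [0.6498 0.1673] ztilt 0.0009
cap [0.65   0.1285 0.1521] [0.6509 0.1278] ztilt 0.001
cap [0.6506 0.0886 0.1521] [0.6515 0.0879] ztilt 0.001
cap [0.651  0.0492 0.1522] [0.6516 0.0479] ztilt 0.0012
row rect ((0.6354416012763977, 0.1476813703775406), (0.08492382615804672, 0.23919256031513214), 0.6230244040489197)
303 [0.60250158 0.1367039  0.13386842]
[208.3 118.2] 187 [0.4777 0.1746 0.0607] [0.023 0.021 0.007]
[209.9 152.9] 278 [0.4784 0.1345 0.0602] [0.024 0.021 0.008]
[211.5 185.4] 333 [0.479  0.0947 0.0601] [0.023 0.021 0.008]
[213.  215.8] 287 [0.4793 0.0547 0.0606] [0.024 0.021 0.007]
[214.4 245.7] 385 [0.4802 0.0127 0.0604] [0.024 0.034 0.009]
```

View pics/w17.png

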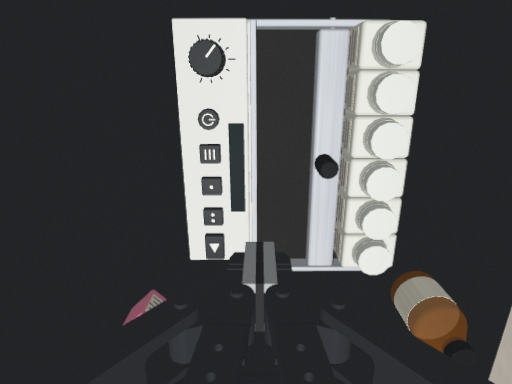

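```bash
cat >> h.py <<'E'
def dial(c,save=None):
    W=cloud(c);z=W[...,2];f=c['frame']
    reg=(W[...,0]>.44)&(W[...,0]<.515)&(W[...,1]>.2)&(W[...,1]<.275)
    top=reg&(z>.073)&(z<.09)
    P=W[top][:,:2].astype(np.float32);cc,r=cv2.minEnclosingCircle(P)
    g=f.min(2).astype(int)
    wm=top&(g>140)
    Q=W[wm][:,:2]
    print('dial circle',np.round(cc,4),round(r,4),'mean',P.mean(0),'npx white',len(Q),'ztop',np.median(W[top][:,2]).round(4))
    if len(Q)>4:
        u,s,vt=np.linalg.svd(Q-Q.mean(0)); d=vt[0]
        if d@(Q.mean(0)-np.array(cc))<0: d=-d
        print('pointer ang deg ccw from +x',np.degrees(np.arctan2(d[1],d[0])).round(1),'spread',s.round(4),'mean dir',np.degrees(np.arctan2(*(Q.mean(0)-np.array(cc))[::-1])).round(1), 'ends',Q.min(0).round(4),Q.max(0).round(4))
E
python3 - <<'E'
from h import *
s=state();print(s['joints'].round(2))
c=cam('wrist');dial(c)
cv2.imwrite('pics/dz.png',cv2.resize(c['frame'][20:110,160:270],None,fx=6,fy=6,interpolation=cv2.INTER_CUBIC))
plan([.477,.2385,.15],np.radians(117),8)
E
```

```text
[-0.58  0.23  0.3   1.7  -0.07  1.22 -0.25]
dial circle [0.4795 0.2382] 0.0189 mean [0.47993824 0.23814343] npx white 55 ztop 0.0783
pointer ang deg ccw from +x -3.2 spread [0.0509 0.0348] mean dir 71.7 ends [0.4613 0.2391] [0.4899 0.2565]
n 8 xyz [ 0.0143 -0.0042  0.0186] twist z deg/row -3.282 len 0.0238
```

View pics/dz.png

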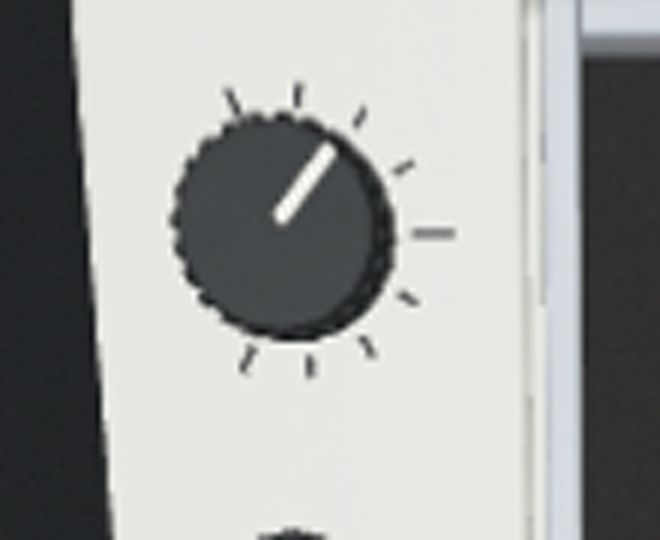

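```bash
cat >> h.py <<'E'
def ray(c,uv,zp):
    f=384/2/np.tan(np.radians(c['fov_y'])/2)
    K=np.array([[f,0,c['cx']],[0,f,c['cy']],[0,0,1]])
    n=cv2.undistortPoints(np.array(uv,float).reshape(-1,1,2),K,np.array(c['dist_coeffs'],float)).reshape(-1,2)
    d=np.c_[n,np.ones(len(n))]@att(c).T;o=np.array(c['origin'])
    return o+d*((zp-o[2])/d[:,2])[:,None]
E
python3 - <<'E'
from h import *
c=cam('wrist')
# white segment pixels on dial (bright, surrounded by dark)
g=c['frame'].min(2)[40:62,195:222].astype(int)
p=ray(c,[(280/6+160-.4,218/6+20-.4),(330/6+160-.4,150/6+20-.4)],.079);print(p)
d=p[1]-p[0];print(np.degrees(np.arctan2(d[1],d[0])))
E
```

```text
[[0.48029944 0.23899393 0.079     ]
 [0.48907335 0.24971088 0.079     ]]
50.69297535257424
```

```bash
python3 -c "
from h import *
plan([.479,.2385,.13],np.radians(115),8)"
```

```text
n 8 xyz [ 0.0141 -0.0042  0.0211] twist z deg/row -3.033 len 0.0257
```

>>> servo_tool --twist '[[0, 0, -3], [0, 0, -3], [0, 0, -3], [0, 0, -3], [0, 0, -3], [0, 0, -3], [0, 0, -3], [0, 0, -3], [0, 0, 0], [0, 0, 0]]' --xyz '[[0.014, -0.0042, 0.021], [0.014, -0.0042, 0.021], [0.014, -0.0042, 0.021], [0.014, -0.0042, 0.021], [0.014, -0.0042, 0.021], [0.014, -0.0042, 0.021], [0.014, -0.0042, 0.021], [0.014, -0.0042, 0.021], [0, 0, 0], [0, 0, 0]]' --fingers '[0.052, 0.052, 0.052, 0.052, 0.052, 0.052, 0.052, 0.052, 0.052, 0.052]'

```text
t: 57.55
ee_pos: [0.4782, 0.2374, 0.13]
ee_rot: [-3.139, 0.001, 2.003]
force: [0.6, -1.1, -0.0]
gripper_width: 0.052
```

Run:
```python
from h import *
s=state();print(s['ee_pos'],np.degrees(s['ee_rot']),s['joints'].round(2))
c=cam('wrist','w18');dial(c)
plan([.479,.2385,.062],np.radians(115),6)
```

```text
[0.47823596 0.23737489 0.13002411] [-1.79825910e+02  3.42030451e-02  1.14746770e+02] [-0.67  0.37  0.15  1.93 -0.07  0.84 -0.05]
dial circle [0.4793 0.2383] 0.019 mean [0.47865376 0.2400133 ] npx white 133 ztop 0.0786
pointer ang deg ccw from +x 73.3 spread [0.101  0.0625] mean dir 23.4 ends [0.4639 0.2204] [0.4979 0.2515]
n 6 xyz [0.0003 0.     0.0115] twist z deg/row -0.059 len 0.0115
```

View pics/w18.png

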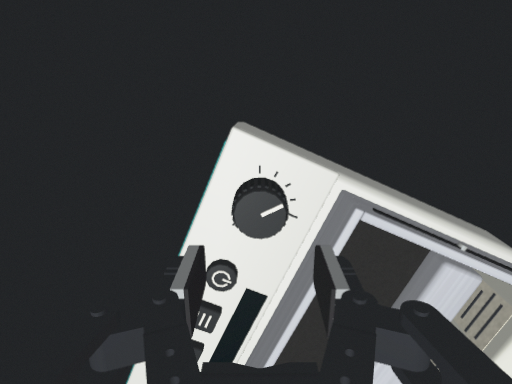

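>>> servo_tool --twist '[[0, 0, 0], [0, 0, 0], [0, 0, 0], [0, 0, 0], [0, 0, 0], [0, 0, 0], [0, 0, 0]]' --xyz '[[0.0007, 0.0005, 0.014], [0, 0, 0.014], [0, 0, 0.013], [0, 0, 0.013], [0, 0, 0.009], [0, 0, 0.004], [0, 0, 0]]' --fingers '[0.052, 0.052, 0.052, 0.052, 0.052, 0.052, 0.052]'

```text
t: 58.18
ee_pos: [0.4796, 0.2378, 0.0643]
ee_rot: [-3.142, 0.0, 2.001]
force: [-0.3, 0.0, 0.8]
gripper_width: 0.0517
```

>>> servo_tool --twist '[[0, 0, 0], [0, 0, 0], [0, 0, 0], [0, 0, 0], [0, 0, 0]]' --xyz '[[0, 0, 0], [0, 0, 0], [0, 0, 0], [0, 0, 0], [0, 0, 0]]' --fingers '[0.025, 0.025, 0.025, 0.025, 0.025]'

```text
t: 58.6
ee_pos: [0.4783, 0.2377, 0.0654]
ee_rot: [-3.14, 0.0, 2.002]
force: [-4.9, -3.2, 7.6]
gripper_width: 0.0326
```

>>> servo_tool --twist '[[0, 0, 4], [0, 0, 5], [0, 0, 5], [0, 0, 5], [0, 0, 5], [0, 0, 5], [0, 0, 5], [0, 0, 5], [0, 0, 5], [0, 0, 4], [0, 0, 2], [0, 0, 0]]' --xyz '[[0, 0, 0], [0, 0, 0], [0, 0, 0], [0, 0, 0], [0, 0, 0], [0, 0, 0], [0, 0, 0], [0, 0, 0], [0, 0, 0], [0, 0, 0], [0, 0, 0], [0, 0, 0]]' --fingers '[0.025, 0.025, 0.025, 0.025, 0.025, 0.025, 0.025, 0.025, 0.025, 0.025, 0.025, 0.025]'

```text
t: 59.6
ee_pos: [0.4776, 0.2378, 0.0654]
ee_rot: [-3.139, 0.002, 1.128]
force: [-7.8, -4.2, 10.9]
gripper_width: 0.0329
```

Run:
```python
from h import *
s=state();print(s['ee_pos'],np.degrees(s['ee_rot']),s['force'],s['ft_torque'])
c=cam('wrist','w19')
```

```text
[0.47759558 0.23776476 0.06539721] [-1.79861106e+02  9.45295162e-02  6.46030878e+01] [-7.76517906 -4.19775294 10.88140757] [-0.87890155  1.67158737 -0.07019266]
```

View pics/w19.png

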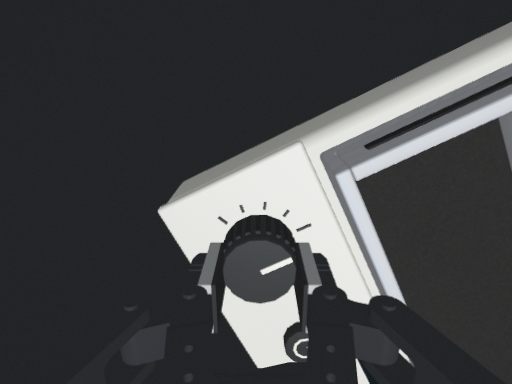

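```bash
cat >> h.py <<'E'
def pointer(c,zt=.079,ctr=(.479,.2385)):
    """white pointer on dark dial: bright pixels whose plane point is within 15 mm of axis"""
    h,w=384,512
    u,v=np.meshgrid(np.arange(w),np.arange(h))
    P=ray(c,np.stack([u.ravel(),v.ravel()],1),zt).reshape(h,w,3)
    d=np.hypot(P[...,0]-ctr[0],P[...,1]-ctr[1])
    g=c['frame'].min(2)
    m=((d<.0145)&(g>130)).astype(np.uint8)
    n,l,st,ce=cv2.connectedComponentsWithStats(m)
    for i in range(1,n):
        if st[i,4]<15: continue
        Q=P[l==i][:,:2];_,s,vt=np.linalg.svd(Q-Q.mean(0));e=vt[0]
        if e@(Q.mean(0)-np.array(ctr))<0:e=-e
        print('blob',ce[i].round(1),st[i,4],'ang',np.degrees(np.arctan2(e[1],e[0])).round(1),'aspect',(s[0]/s[1]).round(1))
E
python3 - <<'E'
from h import *
c=cam('wrist');pointer(c)
E
```

```text
blob [274.2 266.5] 185 ang 1.2 aspect 4.3
```

>>> servo_tool --twist '[[0, 0, 0], [0, 0, 0], [0, 0, 0], [0, 0, 0], [0, 0, 0], [0, 0, 0], [0, 0, 0], [0, 0, 0], [0, 0, 0]]' --xyz '[[0, 0, 0], [0, 0, 0], [0, 0, 0], [0, 0, -0.01], [0, 0, -0.02], [0, 0, -0.03], [0, 0, -0.03], [-0.01, 0, -0.01], [0, 0, 0]]' --fingers '[0.05, 0.05, 0.05, 0.05, 0.05, 0.05, 0.05, 0.02, 0]'

```text
t: 60.45
ee_pos: [0.4763, 0.2289, 0.168]
ee_rot: [3.139, -0.005, 1.129]
force: [0.6, 0.1, -0.4]
gripper_width: 0.0265
```

Run:
```python
from h import *
c=cam('wrist','w20');pointer(c)
s=state();print(s['ee_pos'],s['joints'].round(2))
cv2.imwrite('pics/dz2.png',cv2.resize(c['frame'][140:300,180:360],None,fx=4,fy=3.7,interpolation=cv2.INTER_CUBIC))
plan([.4777,.1746,.11],np.radians(90.8),6)
```

```text
blob [264.3 181.1] 80 ang 2.3 aspect 4.0
[0.47560394 0.22932661 0.16619416] [-0.88  0.33  0.43  1.93 -0.17  0.91 -0.82]
n 6 xyz [-0.0088  0.0026  0.0094] twist z deg/row -4.35 len 0.0131
```

View pics/w20.png

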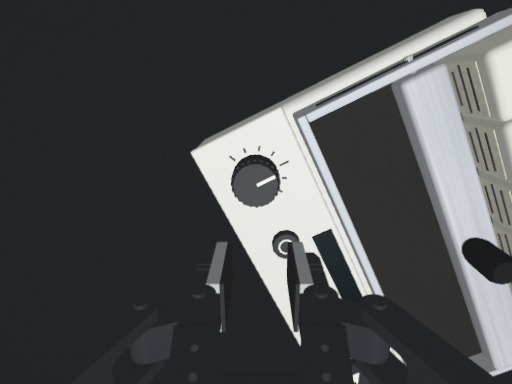

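>>> servo_tool --twist '[[0, 0, -4.35], [0, 0, -4.35], [0, 0, -4.35], [0, 0, -4.35], [0, 0, -4.35], [0, 0, -4.35], [0, 0, 0], [0, 0, 0]]' --xyz '[[-0.009, 0.0026, 0.009], [-0.009, 0.0026, 0.009], [-0.009, 0.0026, 0.009], [-0.009, 0.0026, 0.009], [-0.009, 0.0026, 0.009], [-0.009, 0.0026, 0.009], [0, 0, 0], [0, 0, 0]]' --fingers '[0, 0, 0, 0, 0, 0, 0, 0]'

```text
t: 61.17
ee_pos: [0.476, 0.1733, 0.1094]
ee_rot: [-3.14, 0.001, 1.582]
force: [0.1, 0.6, 0.7]
gripper_width: -0.0002
```

Run:
```python
from h import *
c=cam('wrist','w21');pointer(c)
s=state();print(s['ee_pos'],s['ee_rot'],s['force'],s['gripper_width'])
plan([.4777,.1746,.07],np.radians(90.8),4)
```

```text
blob [278.9 115.4] 156 ang 1.4 aspect 4.6
[0.4762999  0.17399855 0.10992811] [-3.14063924e+00  2.17864117e-04  1.58263571e+00] [-0.37166808 -0.32765089  0.45372007] -5.830239687906152e-05
n 4 xyz [0.0001 0.0004 0.01  ] twist z deg/row -0.03 len 0.01
```

View pics/w21.png

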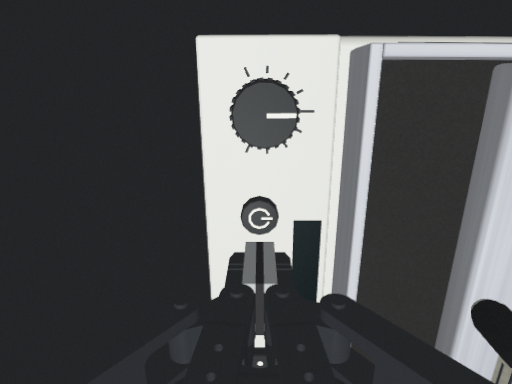

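Pointer aligned with the long mark at (305,111). Press power.

>>> servo_tool --twist '[[0, 0, 0], [0, 0, 0], [0, 0, 0], [0, 0, 0], [0, 0, 0], [0, 0, 0], [0, 0, 0], [0, 0, 0], [0, 0, 0]]' --xyz '[[0.0005, 0.001, 0.012], [0, 0.0005, 0.014], [0, 0, 0.01], [0, 0, 0.006], [0, 0, 0.004], [0, 0, 0.003], [0, 0, 0.003], [0, 0, 0.003], [0, 0, 0]]' --fingers '[0, 0, 0, 0, 0, 0, 0, 0, 0]'

```text
t: 61.97
ee_pos: [0.4779, 0.1747, 0.0576]
ee_rot: [-3.141, -0.002, 1.585]
force: [-9.6, -2.4, 28.8]
gripper_width: -0.0002
```

>>> servo_tool --twist '[[0, 0, 0], [0, 0, 0], [0, 0, 0], [0, 0, 0], [0, 0, 0], [0, 0, 0]]' --xyz '[[0, 0, -0.01], [0, 0, -0.02], [0, 0, -0.01], [-0.02, 0.0004, 0], [-0.02, 0.0004, 0], [0, 0, 0]]' --fingers '[0, 0, 0, 0, 0, 0]'

```text
t: 62.47
ee_pos: [0.4799, 0.1305, 0.0958]
ee_rot: [3.14, 0.001, 1.582]
force: [0.0, -1.2, 0.2]
gripper_width: -0.0001
```

>>> servo_tool --twist '[[0, 0, 0], [0, 0, 0]]' --xyz '[[0, 0, 0], [0, 0, 0]]' --fingers '[0, 0]'

```text
t: 62.63
ee_pos: [0.4796, 0.1347, 0.0954]
ee_rot: [3.141, -0.001, 1.585]
force: [-1.0, 0.4, -0.6]
gripper_width: -0.0
```

Run:
```python
from h import *
c=cam('wrist','w22')
s=state();print(s['ee_pos'],s['force'])
plan([.4784,.1345,.058],np.radians(90.8),1)
W=cloud(c);u=pix(c,[[.4777,.1746,.063]])[0].round().astype(int);print(u,np.nanmedian(W[u[1]-3:u[1]+4,u[0]-3:u[0]+4,2]))
```

```text
[0.47950043 0.13504796 0.0953348 ] [ 0.12439161  0.78238008 -0.321573  ]
n 1 xyz [-0.0005 -0.0011  0.0373] twist z deg/row 0.084 len 0.0374
[254 163] 0.06231043144217224
```

View pics/w22.png

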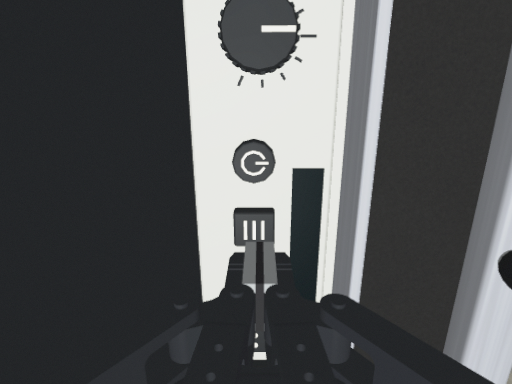

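>>> servo_tool --twist '[[0, 0, 0], [0, 0, 0], [0, 0, 0], [0, 0, 0], [0, 0, 0], [0, 0, 0], [0, 0, 0]]' --xyz '[[-0.0005, -0.001, 0.012], [0, 0, 0.012], [0, 0, 0.006], [0, 0, 0.003], [0, 0, 0.003], [0, 0, 0.003], [0, 0, 0]]' --fingers '[0, 0, 0, 0, 0, 0, 0]'

```text
t: 63.27
ee_pos: [0.4781, 0.1344, 0.0578]
ee_rot: [-3.141, -0.001, 1.586]
force: [-7.6, -0.0, 20.3]
gripper_width: -0.0001
```

Fully down (20 N). Release and move past the one-dot key to the two-dot key, staying high.

>>> servo_tool --twist '[[0, 0, 0], [0, 0, 0], [0, 0, 0], [0, 0, 0], [0, 0, 0], [0, 0, 0], [0, 0, 0], [0, 0, 0], [0, 0, 0], [0, 0, 0]]' --xyz '[[0, 0, -0.01], [0, 0, -0.02], [0, 0, -0.01], [-0.02, 0.0004, 0], [-0.02, 0.0004, 0], [-0.02, 0.0004, 0], [-0.02, 0.0004, 0], [0, 0, 0], [0, 0, 0], [0, 0, 0]]' --fingers '[0, 0, 0, 0, 0, 0, 0, 0, 0, 0]'

```text
t: 64.1
ee_pos: [0.4814, 0.0543, 0.0965]
ee_rot: [3.141, -0.0, 1.586]
force: [0.7, -0.1, -0.2]
gripper_width: -0.0004
```

Run:
```python
from h import *
c=cam('wrist','w23')
s=state();print(s['ee_pos'],s['force'])
plan([.4793,.0547,.058],np.radians(90.8),1)
W=cloud(c)
for k,y in (('power',.1746),('prog',.1345),('m1',.0947)):
    u=pix(c,[[.4785,y,.063]])[0].round().astype(int);print(k,u,np.nanmedian(W[u[1]-3:u[1]+4,u[0]-3:u[0]+4,2]))
```

```text
[0.48135019 0.05466533 0.09639791] [-0.03795382  0.20058658 -0.76868711]
n 1 xyz [ 0.0001 -0.002   0.0384] twist z deg/row 0.102 len 0.0385
power [253  -6] 0.17414907473977004
prog [253  84] 0.06216559717638037
m1 [252 161] 0.06250641130010234
```

View pics/w23.png

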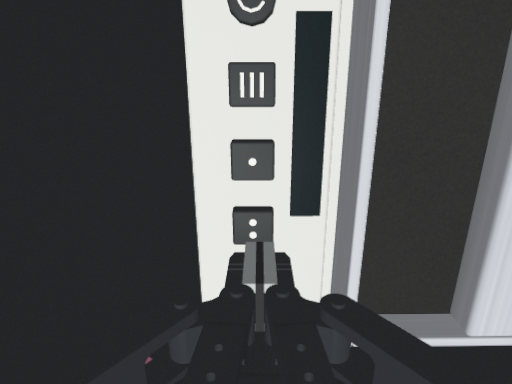

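>>> servo_tool --twist '[[0, 0, 0], [0, 0, 0], [0, 0, 0], [0, 0, 0], [0, 0, 0], [0, 0, 0], [0, 0, 0]]' --xyz '[[0, -0.002, 0.012], [0, 0, 0.012], [0, 0, 0.007], [0, 0, 0.003], [0, 0, 0.003], [0, 0, 0.003], [0, 0, 0]]' --fingers '[0, 0, 0, 0, 0, 0, 0]'

```text
t: 64.73
ee_pos: [0.479, 0.0545, 0.0578]
ee_rot: [-3.141, -0.002, 1.586]
force: [-8.1, 0.8, 21.4]
gripper_width: 0.0001
```

>>> servo_tool --twist '[[0, 0, 0], [0, 0, 0], [0, 0, 0], [0, 0, 0], [0, 0, 0], [0, 0, 0], [0, 0, 0], [0, 0, 0]]' --xyz '[[0, 0, -0.01], [0, 0, -0.02], [0, 0, -0.01], [-0.021, 0.0004, 0], [-0.021, 0.0004, 0], [0, 0, 0], [0, 0, 0], [0, 0, 0]]' --fingers '[0, 0, 0, 0, 0, 0, 0, 0]'

```text
t: 65.4
ee_pos: [0.4807, 0.0121, 0.0964]
ee_rot: [3.141, -0.0, 1.585]
force: [0.1, -0.2, 0.8]
gripper_width: -0.0004
```

Run:
```python
from h import *
c=cam('wrist','w24')
s=state();print(s['ee_pos'],s['force'])
plan([.4802,.0127,.058],np.radians(90.8),1)
W=cloud(c)
for k,y in (('m1',.0947),('m2',.0547)):
    u=pix(c,[[.479,y,.063]])[0].round().astype(int);print(k,u,np.nanmedian(W[u[1]-3:u[1]+4,u[0]-3:u[0]+4,2]))
z=W[...,2];m=(z>.128)&(z<.142)&(W[...,0]>.57)&(W[...,0]<.615)&(W[...,1]>.11)&(W[...,1]<.17)
print('knob',m.sum(),np.median(W[m],0))
c=cam('top','t24')
W=cloud(c);z=W[...,2]
m=(z>.12)&(z<.14)&(W[...,0]>.57)&(W[...,0]<.617)&(W[...,1]>.12)&(W[...,1]<.15)
print('knob top',m.sum(),np.median(W[m],0));row(c)
```

```text
[0.48067617 0.01250964 0.09627719] [ 0.05474664 -0.49707348  0.44965371]
n 1 xyz [ 0.0002 -0.0005  0.0383] twist z deg/row 0.091 len 0.0383
m1 [255  79] 0.06234125047136295
m2 [254 157] 0.06238565235357585
knob 0 [nan nan nan]
knob top 42 [0.60070791 0.1338349  0.13481379]
cap [0.6493 0.1267 0.1534] [0.6504 0.1269] ztilt 0.0018
cap [0.6499 0.0869 0.1534] [0.6506 0.0869] ztilt 0.002
cap [0.651  0.047  0.1538] [0.6509 0.0465] ztilt 0.0018
cap [0.6479 0.2461 0.1538] [0.6479 0.2468] ztilt 0.0021
cap [0.6482 0.206  0.1538] [0.6489 0.207 ] ztilt 0.0021
cap [0.6488 0.1663 0.1533] [0.649  0.1672] ztilt 0.0019
row rect ((0.6350727081298828, 0.14743751287460327), (0.0851539820432663, 0.23800379037857056), 0.37712210416793823)
  return _methods._mean(a, axis=axis, dtype=dtype,
  ret = um.true_divide(
```

View pics/w24.png

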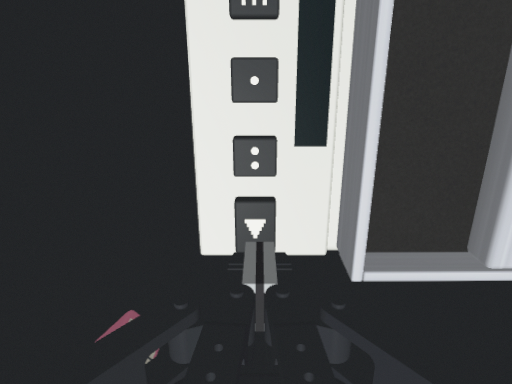

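Bar is closed, the row is intact, and the earlier keys are back up. Press start.

>>> servo_tool --twist '[[0, 0, 0], [0, 0, 0], [0, 0, 0], [0, 0, 0], [0, 0, 0], [0, 0, 0], [0, 0, 0]]' --xyz '[[0, -0.0005, 0.012], [0, 0, 0.012], [0, 0, 0.007], [0, 0, 0.003], [0, 0, 0.003], [0, 0, 0.003], [0, 0, 0]]' --fingers '[0, 0, 0, 0, 0, 0, 0]'

```text
t: 66.08
ee_pos: [0.4798, 0.0124, 0.0578]
ee_rot: [-3.141, -0.002, 1.586]
force: [-8.5, 1.3, 22.1]
gripper_width: -0.0002
```

>>> servo_tool --twist '[[0, 0, 0], [0, 0, 0], [0, 0, 0], [0, 0, 0], [0, 0, 0], [0, 0, 0], [0, 0, 0], [0, 0, 0], [0, 0, 0]]' --xyz '[[0, 0, -0.01], [0, 0, -0.02], [0, 0, -0.04], [0, 0, -0.04], [0, 0, -0.04], [0, 0, -0.04], [0, 0, -0.02], [0, 0, 0], [0, 0, 0]]' --fingers '[0, 0, 0, 0, 0, 0, 0, 0, 0]'

```text
t: 66.83
ee_pos: [0.4808, 0.0118, 0.2677]
ee_rot: [3.138, -0.001, 1.586]
force: [-0.2, 0.7, -0.7]
gripper_width: -0.0002
```

>>> servo_tool --twist '[[0, 0, 0], [0, 0, 0], [0, 0, 0], [0, 0, 0], [0, 0, 0], [0, 0, 0]]' --xyz '[[0.03, 0, 0], [0.03, 0, 0], [0.03, 0, 0], [0.02, 0, 0], [0, 0, 0], [0, 0, 0]]' --fingers '[0, 0, 0, 0, 0, 0]'

```text
t: 67.33
ee_pos: [0.4776, 0.1225, 0.2647]
ee_rot: [-3.139, 0.001, 1.588]
force: [0.0, -0.8, -0.1]
gripper_width: -0.0002
```

Run:
```python
from h import *
s=state();print(s['ee_pos'],s['force'],s['t'])
c=cam('wrist','w25');row(c);pointer(c)
W=cloud(c);z=W[...,2];m=(z>.130)&(z<.140)&(W[...,0]>.58)&(W[...,0]<.617)&(W[...,1]>.11)&(W[...,1]<.16)
print('knob',m.sum(),np.median(W[m],0))
for k,x,y in (('power',.4777,.1746),('prog',.4784,.1345),('m1',.479,.0947),('m2',.4793,.0547),('start',.4802,.0127)):
    u=pix(c,[[x,y,.063]])[0].round().astype(int);print(k,u,np.nanmedian(W[u[1]-2:u[1]+3,u[0]-2:u[0]+3,2]).round(4) if u[1]<380 else '')
c=cam('top','t25');bottles(c)
for k in ['reagent_centre','beaker_centre','tip_box_centre']:
    for d in cut_out('top',k)[:1]:
        P=cloud(c)[d['mask']];print(k,np.nanmedian(P,0).round(4),d['centre'])
```

```text
[0.47762444 0.12246694 0.26468855] [ 0.01448181 -0.80308935 -0.09274177] 67.3333
cap [0.6429 0.2455 0.1517] [0.646  0.2458] ztilt 0.0011
cap [0.6474 0.2077 0.1518] [0.6493 0.2075] ztilt 0.001
cap [0.6488 0.1684 0.1518] [0.6496 0.1681] ztilt 0.001
cap [0.6495 0.1285 0.152 ] [0.6507 0.128 ] ztilt 0.0011
cap [0.6499 0.089  0.152 ] [0.6513 0.0879] ztilt 0.0011
cap [0.6505 0.0494 0.1519] [0.6518 0.0486] ztilt 0.0011
row rect ((0.6354787349700928, 0.1464732438325882), (0.08640347421169281, 0.23432309925556183), 0.15392673015594482)
blob [270.2  40.5] 58 ang 1.0 aspect 4.1
knob 396 [0.60110433 0.13659552 0.13384016]
power [259 110] 0.0618
prog [259 149] 0.0622
m1 [259 185] 0.0626
m2 [259 219] 0.0627
start [259 252] 0.2775
7 [373. 124.] 254 col [112. 156. 110.] sat 36.0 cap [ 0.712  -0.4262] [ 0.7124 -0.4264] r 0.0166 rect [ 0.7128 -0.4258] [0.0525 0.038 ] yaw 87.1 ztop 0.0828
15 [231. 187.] 413 col [217. 221. 225.] sat 6.0 cap [0.6082 0.0031] [0.6051 0.009 ] r 0.0778 rect [0.5646 0.0057] [0.2351 0.0292] yaw 0.5 ztop 0.0828
16 [227. 141.] 74 col [100.  96.  98.] sat 4.0 cap [0.6545 0.0127] [0.6546 0.012 ] r 0.0258 rect [0.6538 0.0137] [0.0118 0.0539] yaw -0.7 ztop 0.0801
24 [227. 171.] 99 col [47. 46. 47.] sat 2.0 cap [0.5653 0.0136] [0.5654 0.0134] r 0.0287 rect [0.5656 0.0135] [0.0567 0.0121] yaw 0.3 ztop 0.0797
25 [385. 173.] 259 col [128. 216. 235.] sat 76.0 cap [ 0.5627 -0.458 ] [ 0.5627 -0.4579] r 0.0173 rect [ 0.5628 -0.4577] [0.0537 0.039 ] yaw 84.3 ztop 0.0823
26 [274. 238.] 256 col [201. 184. 243.] sat 46.0 cap [ 0.3666 -0.1272] [ 0.3665 -0.1273] r 0.0169 rect [ 0.3667 -0.1268] [0.0541 0.0374] yaw 45.3 ztop 0.0829
reagent_centre [ 0.7634 -0.0913  0.0995] [263.4, 103.1]
beaker_centre [ 0.7485 -0.3019  0.0442] [331.2, 113.3]
tip_box_centre [ 0.2934 -0.3772  0.0627] [358.7, 265.8]
```

View pics/w25.png

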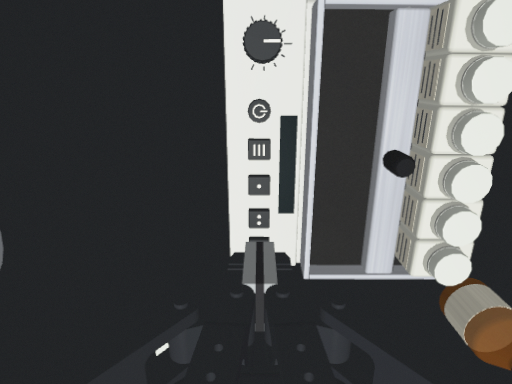

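View pics/t25.png

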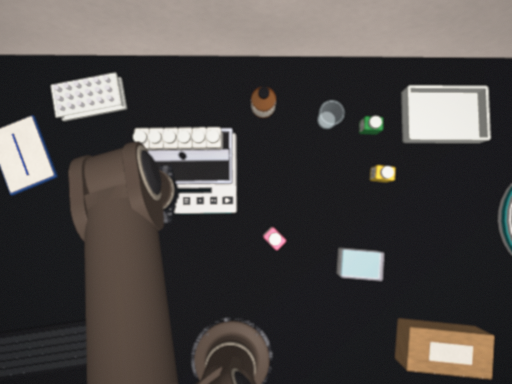

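All six bottles are in the row, the bar is closed and the dial is at 4. The robot is clear of everything.

```bash
python3 -c "
from h import *
print(sign_off())"
```

```text
the job is handed in; nothing more can be done
None
```

I loaded all six white bottles along the back rail from the far left corner. I then closed the clamp bar, set the dial to 4, pressed the four keys in order and handed the job in at about 67 s.

**Bottles:** The last wrist picture shows all six upright, about 40 mm apart along the rail, with their printed labels facing the console. One cap, at the far left edge of that picture and cut off there, read about 3 mm off the line. It was in line in the earlier full view. When I placed the third bottle it sat slightly skewed, so I pushed it square from the right. I finished with a push along the whole row before closing the bar.

**Clamp bar:** It stalled against the row at about 22 N. The knob was found about where a closed bar should put it, and it was still there after the key presses, within 1.5 mm.

**Speed dial:** The pointer is within about 1° of mark 4. One oblique view read 1.5° off; the others agreed.

**Keys:** Power, program, two-dot and start each went fully down, at 20 to 29 N. Power, program and two-dot read back up in the camera. Start could not be checked afterwards because the fingers hid it. The one-dot key was not pressed.

**Other objects:** The amber bottle, beaker, tip box and the coloured look-alikes read where they stood at the start, within the measurement error. I saw no bottle get knocked during the run.

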